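# Lay out soaps and salve for a product photo

### The job

Set up the product photo round the two soap dishes: lay the tan soap bar centred lengthwise on the white dish with the lilac bar stacked squarely on top of it, and lay the brick-red bar centred lengthwise on the slatted wooden dish. Stand the salve pot between the two dishes, in line with the wooden dish's long axis and a finger's width (20 mm) off its end, and stand the amber dropper bottle upright behind the white dish (on the side away from the robot), centred on its long side and a finger's width (20 mm) off it. Leave the green bowl and the glass jar where they are.

Things in the scene. Friction and masses are not known exactly. Their poses are not given: they have to be found in the camera images.
- white_dish: glazed white ceramic soap dish with ribs, fixed to the table, 75 x 105 mm and 16 mm high; the bar rests on its ribs at 16 mm. No rim. Origin: centre of the underside, on the table; x across the dish (pointing roughly away from the robot, within 0.3 rad of world +x), y along its 105 mm length, z up
- wood_dish: dark wooden slatted soap dish, fixed to the table, 75 x 105 mm and 16 mm high; the bar rests on its slats at 16 mm. No rim. Origin: centre of the underside, on the table; x across the dish (pointing roughly away from the robot, within 0.3 rad of world +x), y along its 105 mm length, z up
- tan_bar: tan (light brown) bar of soap lying near the dishes (the few pale bars at the far right of the table, beyond the clear mixing bowl, are not meant), 42 x 63 x 25 mm, about 0.11 kg, lying flat. Origin: centre of the underside; x across the 42 mm width, y along the 63 mm length, z up
- lilac_bar: lilac (pale purple) bar of soap, 43 x 63 x 25 mm, about 0.11 kg, lying flat. Origin: centre of the underside; x across the 43 mm width, y along the 63 mm length, z up
- red_bar: brick-red clay soap bar with a thin stamped border on top, 42 x 63 x 25 mm, about 0.11 kg, lying flat. Origin: centre of the underside; x across the 42 mm width, y along the 63 mm length, z up
- salve_pot: round flat closed salve pot, white with a tan lid (fixed), 65 mm diameter, 29 mm high, about 0.07 kg. Origin: centre of the underside, z up
- dropper_bottle: amber dropper bottle near the dishes (those among the cartons at the back right are not meant) with a black bulb top, standing upright, 102 mm high; its straight round body is 32 mm in diameter up to about 60 mm, above that neck and bulb are narrower; about 0.07 kg. Origin: centre of the underside, z up
- green_bowl: small green bowl, 100 mm across, 48 mm high, to be left alone. Origin: centre of the underside
- jar: round glass jar with a golden lid, 67 mm across, 85 mm high, to be left alone. Origin: centre of the underside
Not all that is in view belongs to the job. What is shaped like the lilac_bar but turquoise is not meant.

How it is judged:
At the end, for the whole second after the job is handed in: Bars flat, parallel within 0.2 rad: tan on white dish, red on wooden dish, centred within 12 mm; lilac on tan within 10 mm. Pot off the wooden dish's end facing the white dish, bottle behind the white dish: upright on the table, 5 to 35 mm clear, in line within 15 mm. All at rest (x of tan_bar in the frame of white_dish between -0.012 and 0.012 m and y of tan_bar in the frame of white_dish between -0.012 and 0.012 m and z of tan_bar in the frame of white_dish between 0.012 and 0.02 m and angle between the y axis of tan_bar and the y axis of white_dish, either way round below 0.2 rad and angle between each of tan_bar, lilac_bar, red_bar, salve_pot, dropper_bottle's own z axis and vertical below 0.12 rad and linear speed of each of tan_bar, lilac_bar, red_bar, salve_pot, dropper_bottle below 0.02 m/s and x of lilac_bar in the frame of tan_bar between -0.01 and 0.01 m and y of lilac_bar in the frame of tan_bar between -0.01 and 0.01 m and z of lilac_bar in the frame of tan_bar between 0.021 and 0.029 m and angle between the y axis of lilac_bar and the y axis of tan_bar, either way round below 0.2 rad and x of red_bar in the frame of wood_dish between -0.012 and 0.012 m and y of red_bar in the frame of wood_dish between -0.012 and 0.012 m and z of red_bar in the frame of wood_dish between 0.012 and 0.02 m and angle between the y axis of red_bar and the y axis of wood_dish, either way round below 0.2 rad and ((y of white_dish in the frame of wood_dish above 0 m and y of salve_pot in the frame of wood_dish between 0.09 and 0.12 m) or (y of white_dish in the frame of wood_dish below 0 m and y of salve_pot in the frame of wood_dish between -0.12 and -0.09 m)) and x of salve_pot in the frame of wood_dish between -0.015 and 0.015 m and height (world z) of each of salve_pot, dropper_bottle below 0.006 m and x of dropper_bottle in the frame of white_dish between 0.0585 and 0.0885 m and y of dropper_bottle in the frame of white_dish between -0.015 and 0.015 m); the robot touches nothing.
It fails at once if the green bowl is moved more than 25 mm (distance of green_bowl from where it was at the start of the episode above 0.025 m).
It fails at once if the glass jar is moved more than 25 mm (distance of jar from where it was at the start of the episode above 0.025 m).
It also fails if it takes over 144 s, if anything falls off the work surface, if the arm or the gripper's body presses on something with over 40 N, if the wrist force passes 120 N, or if a joint passes its speed limit or range.

### The arm

A 6-joint arm with a two-finger parallel gripper is mounted at the origin on a cart in front of the work surface, level with it; the furniture and walls round the work are solid. World frame = base frame: x ahead of the robot, y to its left, z up, the work surface at z = 0. Lengths are in m, angles in rad, forces in N, time in s.
With the tool pointing down it reaches from about 0.25 to 0.725 m from the base axis. Payload 4 kg.
Tool frame: the origin (TCP) lies midway between the tips of the shut fingers; the grasp point (between the pads) lies 19 mm behind it; z points along the fingers, y is the line along which they close (so a half turn about z gives the same grasp; the last joint's range is limited). The gripper opens to 85 mm and grips with 20 to 120 N. Pads are 22 mm wide; open, the fingers measure 114 mm over their backs; the gripper's body (76 mm by 85 mm) begins 54 mm behind the grasp point. The pads swing forward as they close: fully open they stand 13 mm farther back than shut.
Start: joints at [-1.247, 0.241, 0.005, 1.335, 0, 1.571], TCP at [0.159, -0.474, 0.231] pointing down, gripper open.
Joint ranges: [-2.72, 2.72], [-1.05, 1.87], [-1.09, 1.28], [-1.99, 2.15], [-1.42, 1.44], [-3.14, 3.14]. Speed limits (rad/s): [2.79, 2.79, 3.14, 3.14, 3.14, 3.14].

### API

Orientations are given as a unit quaternion [x, y, z, w].
In Python, from workcell import bot, camera, job_done gives the robot as it stands.
- The arm moves only by the tool carry_out, never from a script. Its argument "plan" is a list of rows, each an object of numbers: "dx", "dy", "dz": the shift along the tool's x, y, z in mm; "twist": the turn about the tool's z in degrees; "fingers": the closure, from -1 (fully open) to 1 (shut). In form: [{"dx": .., "dy": .., "dz": .., "twist": .., "fingers": ..}, ...]. A call has exactly 5 rows; each row is the pose to reach, as a shift and turn from the pose commanded when the call began, along the tool's axes at that moment; what a row does not reach only later rows make up. A row lasts 1/12 s, in which the tool goes at most 41.7 mm and 7.16 degrees, less where a joint would pass 70% of its speed; a pose out of reach is approached as far as the arm can. A call with a gripper value outside its range is refused whole. The fingers move at their own pace and stop on an object; the grip force is fixed at half the most. Time passes only in rows, so rows that repeat a pose let the fingers close, or fill a call up. It gives the time, the measured TCP pose, the force, the opening and the grip force at its end, in the units of the state.
- bot.get_obs(): the state, without advancing time (a new reading comes with each control period).
- camera(name): name is "scene" or "top" or "wrist"; returns a dict with "image" (384x512x3 uint8, red, green, blue), "intrinsics" (3x3 intrinsics, pixels), "distortion" ([k1, k2, p1, p2, k3] as OpenCV has them; the pictures are not rectified), "eye" and "attitude" of the camera in the world. Camera axes: x right, y down, z forward; pixel columns grow to the right and rows downward; lengths in m; the calibration is good to about 2 mm. A picture is of the moment at which its call begins. There is no depth.
- job_done(): hands the job in; it is judged then, once.
The state is a dict: "clock": time; "joint_pos": joint angles; "joint_vel": joint speeds; "tau": joint torques, N m; "eef_pos": TCP position; "tool_rot": TCP orientation; "ft_force": force on the tool from outside, world axes, zero at the start; "ft_torque": the same for the moment, N m; "grip_width": finger opening in m; "grasp_force": force on a finger pad.
Only numpy, scipy, OpenCV 4.12 (cv2) and the standard library are available. Lean on these libraries where they do the work, as an engineer would, in place of code of your own. Each camera call takes 0.05 s, during which the arm holds its last target. There are 200 camera calls.

## Working session

There is one attempt and no reset: what is moved stays moved. The work goes in short steps, Python scripts to look and compute and a tool call to move; the robot and the scene stay as the last step left them, time stands still between calls to the robot, and variables do not carry over. Pictures are saved under pics/ and viewed, at most 14 in all, crops included, and the job is handed in when it is done.

Besides the shell and the picture viewer there is one more tool, called after "Call:" as name(argument=value, ...) on one line, values as JSON. carry_out: Moves the arm, as the interface text tells. Its arguments: {"type":"object","properties":{"plan":{"type":"array","items":{"type":"object","properties":{"dx":{"type":"number"},"dy":{"type":"number"},"dz":{"type":"number"},"twist":{"type":"number"},"fingers":{"type":"number"}}}}},"required":["plan"]}

```bash
mkdir -p pics; ls; cat > h.py <<'E'
import numpy as np, cv2
from scipy.spatial.transform import Rotation as R
from workcell import bot, camera, job_done
def shot(n,f=None):
    c=camera(n)
    if f: cv2.imwrite('pics/'+f,c['image'][...,::-1])
    return c
def rot(c):
    a=np.array(c['attitude'],float)
    return a if a.shape==(3,3) else R.from_quat(a).as_matrix()
def ray(c,uv,z):
    p=cv2.undistortPoints(np.array(uv,float).reshape(-1,1,2),np.array(c['intrinsics']),np.array(c['distortion'])).reshape(-1,2)
    d=np.c_[p,np.ones(len(p))]@rot(c).T
    e=np.array(c['eye'])
    return e+d*((z-e[2])/d[:,2])[:,None]
def proj(c,X):
    A=rot(c); e=np.array(c['eye'])
    return cv2.projectPoints(np.array(X,float).reshape(-1,1,3),cv2.Rodrigues(A.T)[0],-A.T@e,np.array(c['intrinsics']),np.array(c['distortion']))[0].reshape(-1,2)
E
python3 - <<'E'
from h import *
o=bot.get_obs();print(o)
for n in ('scene','top','wrist'):
    c=shot(n,n+'0.png');print(n,c['eye'],c['attitude'],c['intrinsics'][0],c['distortion'])
E
```

```text
pics
{'clock': 0.0, 'joint_pos': array([-1.24699868e+00,  2.41444065e-01,  3.71803779e-03,  1.33517733e+00,
       -2.62939594e-05,  1.57079794e+00]), 'joint_vel': array([-4.83266733e-04,  1.08185135e-04,  6.77348547e-04, -7.54141004e-05,
       -6.09187879e-04,  2.56023660e-04]), 'tau': array([ 1.31710869e-03, -3.72320187e+01,  2.52406579e+01,  1.68807479e-02,
       -1.78461858e-05, -2.25497411e-05]), 'eef_pos': array([ 0.15887764, -0.47342547,  0.23039506]), 'tool_rot': array([ 9.86922567e-01,  1.61191618e-01, -1.82794226e-04, -1.03761660e-03]), 'ft_force': array([-0.34703628,  0.03840257, -1.06510282]), 'ft_torque': array([-0.0055254 ,  0.02181266,  0.0036795 ]), 'grasp_force': 0.0, 'grip_width': 0.08559491447135587}
scene [-0.01420109  0.68013544  0.71760156] [-0.26915641  0.85731493 -0.41476121  0.14331463] [454.00942319   0.         261.08741851] [-0.11563605  0.          0.          0.          0.        ]
top [ 0.41783243 -0.03977586  1.10383387] [ 0.70693941 -0.70658171  0.02367821 -0.02045247] [383.21604372   0.         262.82104576] [-0.03444275  0.          0.          0.          0.        ]
wrist [ 0.23389562 -0.44874785  0.37223119] [ 0.8018985  -0.57653829 -0.09282471  0.12627732] [271.91035293   0.         255.5249533 ] [-0.06498522  0.          0.          0.          0.        ]
```

View pics/top0.png

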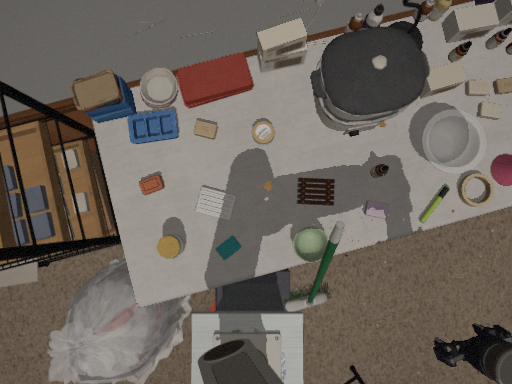

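View pics/scene0.png

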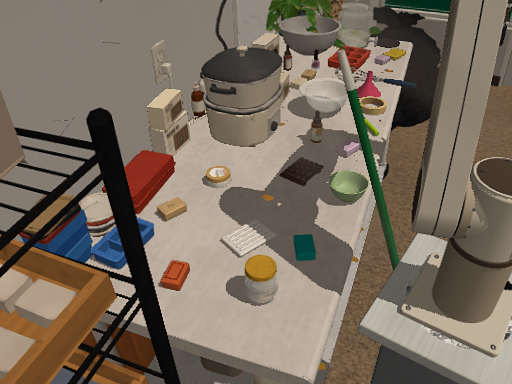

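The top picture shows tan bar (205,129), red bar (151,184), white dish (215,202), wood dish (316,191), pot (263,132), bottle (380,171), lilac bar (375,209), bowl (311,243), jar (169,247), turquoise decoy (229,247). A green broom stick stands at (338,225)-(310,300).
There are pale bars at (478,88),(490,110),(505,86) beyond the clear bowl, and bottles at the back right (356,22),(462,50),(502,37). Neither group is meant. The ones meant are near the dishes: tan bar (205,129) and bottle (380,171). I'll confirm them in one crop.

```bash
python3 - <<'E'
from h import *
t=cv2.imread('pics/top0.png'); 
cv2.imwrite('pics/c1.png',cv2.resize(t[110:260,130:400],None,fx=2.9,fy=2.9,interpolation=cv2.INTER_CUBIC)[:, :800])
s=cv2.imread('pics/scene0.png')
cv2.imwrite('pics/c2.png',cv2.resize(s[40:300,150:410],None,fx=2.3,fy=2.3,interpolation=cv2.INTER_CUBIC))
E
```

```text
(no output)
```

View pics/c1.png

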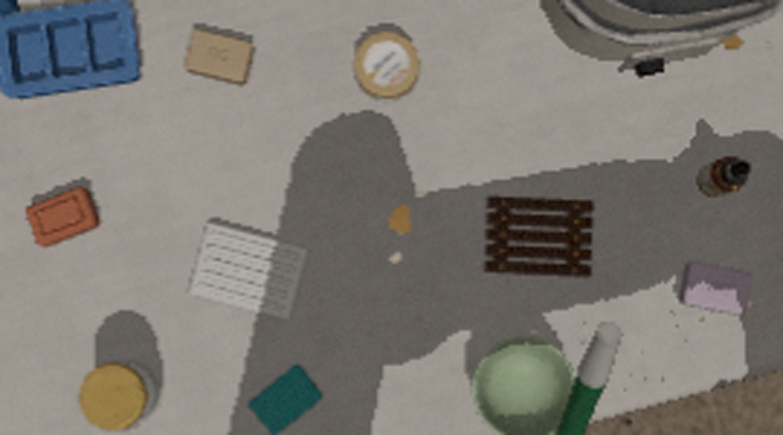

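View pics/c2.png

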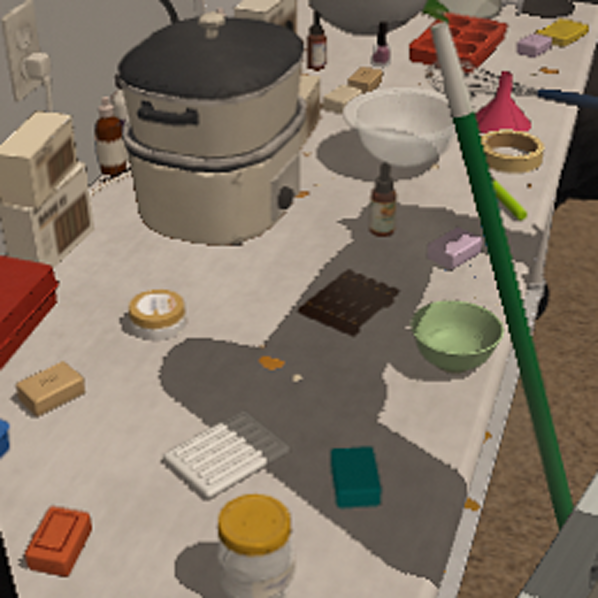

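The crops confirm the tan bar, the bottle, the lilac bar at (375,209), and the stick leaning over near the bowl. Next I'll measure positions.

```bash
cat > m.py <<'E'
from h import *
def blob(c,box,f,k=3):
    x0,y0,x1,y1=box
    im=cv2.resize(c['image'][y0:y1,x0:x1],None,fx=4,fy=4,interpolation=cv2.INTER_LINEAR)
    m=f(*[a.astype(int) for a in cv2.split(cv2.cvtColor(im,cv2.COLOR_RGB2HSV))]).astype(np.uint8)
    m=cv2.morphologyEx(m,cv2.MORPH_CLOSE,np.ones((k,k)))
    m=cv2.morphologyEx(m,cv2.MORPH_OPEN,np.ones((3,3)))
    q=max(cv2.findContours(m,0,2)[0],key=cv2.contourArea)
    return (q.reshape(-1,2)+.5)/4-.5+[x0,y0]
def rect(c,p,z):
    P=ray(c,p,z)[:,:2]
    (cx,cy),(w,h),a=cv2.minAreaRect((P*1000).astype(np.float32))
    if w>h: a+=90   # long-axis angle
    a=a+90
    # long axis direction relative to +y
    yaw=(a-90+90)%180-90
    return np.round([cx,cy,min(w,h),max(w,h),yaw],1)
E
python3 - <<'E'
from m import *
c=shot('top')
for n,(u,v) in dict(tan=(205,129),red=(151,184),lil=(375,209),pot=(263,132),bot=(376,172),wd=(316,191),white=(225,195),table=(255,100),shade=(340,165)).items():
    print(n,cv2.cvtColor(c['image'][v:v+1,u:u+1],cv2.COLOR_RGB2HSV)[0,0])
print('tan',rect(c,blob(c,(188,112,224,146),lambda h,s,v:(s>70)&(v>90)),.0125))
print('red',rect(c,blob(c,(135,168,170,202),lambda h,s,v:(s>110)&(v>90)),.0125))
print('lil',rect(c,blob(c,(355,195,395,222),lambda h,s,v:(h>125)&(h<175)&(s>22),9),.0125))
print('wd',rect(c,blob(c,(290,170,342,212),lambda h,s,v:(v<75)&(s>60),15),.012))
print('pot',rect(c,blob(c,(244,112,282,152),lambda h,s,v:(s>70)&(v>90),9),.029))
q=np.array([(209,218),(306,248),(291,318),(190,293)])/2.9+[130,110]-.3
W=ray(c,q,.016)[:,:2]*1000;print('white',W.round(),W.mean(0),[np.degrees(np.arctan2(-(b-a)[0],(b-a)[1])) for a,b in((W[1],W[0]),(W[2],W[3]))],np.linalg.norm(np.diff(W,axis=0),axis=1))
b=np.array([(708,183)])/2.9+[130,110]; print('bot base-ish',ray(c,b,.0))
print('bulb top',ray(c,np.array([(741,168)])/2.9+[130,110],.1))
print('bowl',ray(c,[(311,243)],.045),'jar',ray(c,[(169,247)],.085),'turq',ray(c,[(229,247)],.025))
s=shot('scene')
for a,b in (((338,225),(341,57)),((310,300),(396,262))):
  for z in(0,.1,.2,.3,.4): print(z,ray(c,[a],z).round(3),ray(s,[b],z).round(3))
E
```

```text
tan [ 17  76 145]
red [  9 146 145]
lil [164  22 150]
pot [ 15  12 177]
bot [  1 246  27]
wd [ 10 202  29]
white [ 23  20 104]
table [ 15  20 152]
shade [ 15  23 152]
tan [674.7 121.3  43.   61.7 -14.2]
red [514.7 275.9  43.   62.3  21.5]
lil [ 445.3 -369.2   43.5   66.5  -11.3]
wd [ 495.8 -195.3   74.7  103.9   -2.5]
pot [663.1 -45.1  61.8  64.9 -89.9]
white [[513. 129.]
 [483.  34.]
 [415.  48.]
 [439. 147.]] [462.61493542  89.54422424] [np.float64(-17.151975065931758), np.float64(-13.80407227656543)] [ 99.91249084  69.99363141 101.94222995]
bot base-ish [[ 0.54908229 -0.3685906   0.        ]]
bulb top [[ 0.55103979 -0.36944761  0.1       ]]
bowl [[ 0.3501052  -0.17719863  0.045     ]] jar [[0.34191019 0.2037324  0.085     ]] turq [[0.33770814 0.04989669 0.025     ]]
0 [[ 0.399 -0.261  0.   ]] [[ 0.808 -1.034  0.   ]]
0.1 [[ 0.4   -0.241  0.1  ]] [[ 0.693 -0.795  0.1  ]]
0.2 [[ 0.402 -0.221  0.2  ]] [[ 0.579 -0.556  0.2  ]]
0.3 [[ 0.404 -0.201  0.3  ]] [[ 0.464 -0.317  0.3  ]]
0.4 [[ 0.406 -0.181  0.4  ]] [[ 0.35  -0.078  0.4  ]]
0 [[ 0.186 -0.179  0.   ]] [[ 0.154 -0.031  0.   ]]
0.1 [[ 0.207 -0.167  0.1  ]] [[0.13  0.068 0.1  ]]
0.2 [[ 0.228 -0.154  0.2  ]] [[0.107 0.167 0.2  ]]
0.3 [[ 0.249 -0.141  0.3  ]] [[0.084 0.266 0.3  ]]
0.4 [[ 0.27  -0.129  0.4  ]] [[0.06  0.365 0.4  ]]
```

```bash
cat > plan.py <<'E'
from h import *
def cur():
    o=bot.get_obs(); M=R.from_quat(o['tool_rot']).as_matrix()
    return o,np.array(o['eef_pos'])*1000,np.degrees(np.arctan2(M[1,1],M[0,1]))
def plan(wps,maxd=160,maxt=30,ref=None):
    """wps: (x,y,z mm, yaw deg of tool y [mod 180]); prints the tool-axis shift per call"""
    o,p,th=cur() if ref is None else (None,np.array(ref[:3],float),ref[3])
    print('at',p.round(1),round(th,1))
    for w in wps:
        t=np.array(w[:3],float); d=(w[3]-th+90)%180-90
        if len(w)>4: d=w[3]-th
        n=int(max(np.ceil(np.linalg.norm(t-p)/maxd),np.ceil(abs(d)/maxt),1))
        for i in range(n):
            s=(t-p)/(n-i); tw=d/(n-i)
            a=np.radians(th); y=np.array([np.cos(a),np.sin(a)]); x=np.array([-y[1],y[0]])
            # tool z down: x = y_axis x z_axis
            x=np.cross([*y,0],[0,0,-1])[:2]
            print(w,'dx %.1f dy %.1f dz %.1f twist %.1f'%(s[:2]@x,s[:2]@y,-s[2],-tw))
            p=p+s; th+=tw; d-=tw
E
python3 - <<'E'
from plan import *
c=shot('top');s=shot('scene')
# stick: scene line as plane, top pixels as rays
e=np.array(s['eye']);A=ray(s,[(341,57),(396,262)],0)-e;n=np.cross(A[0],A[1])
E=np.array(c['eye'])
for u in((338,225),(331,244),(325,262),(317,281)):
    d=ray(c,[u],0)[0]-E; t=n@(e-E)/(n@d); print((E+d*t).round(3))
plan([(159,-474,330,-71.4)])
o=bot.get_obs();M=R.from_quat(o['tool_rot']).as_matrix();print(M.round(2))
E
```

```text
[ 0.405 -0.189  0.359]
[ 0.36  -0.197  0.238]
[ 0.302 -0.21   0.075]
[ 0.214 -0.222 -0.154]
at [ 159.  -473.9  231.1] -71.4
(159, -474, 330, -71.4) dx -0.1 dy 0.1 dz -98.9 twist -0.0
[[ 0.95  0.32 -0.  ]
 [ 0.32 -0.95  0.  ]
 [-0.   -0.   -1.  ]]
```

Call:
carry_out(plan=[{"dz": -40}, {"dz": -80}, {"dz": -120}, {"dz": -120}, {"dz": -120}])

```text
$.plan[0]: bad value
```

```bash
python3 -c "
from plan import *
o,p,t=cur();print(o['clock'],p,t,o['joint_pos'].round(4))"
```

```text
0.35 [ 159.01675908 -473.89121837  231.08900853] -71.44852864285103 [-1.247   0.2408  0.0047  1.3352 -0.      1.5708]
```

Call:
carry_out(plan=[{"dz": -40}, {"dz": -80, "dy": 40}, {"dz": -90, "dy": 70}, {"dz": -90, "dy": 70}, {"dz": -90, "dy": 70}])

```text
$.plan[0]: bad value
```

```bash
python3 - <<'E'
from plan import *
o,p,t=cur();print(o['clock'],p,t,o['joint_pos'].round(4))
shot('scene','s1.png')
E
```

```text
0.35 [ 159.01675908 -473.89121837  231.08900853] -71.44852864285103 [-1.247   0.2408  0.0047  1.3352 -0.      1.5708]
```

View pics/s1.png

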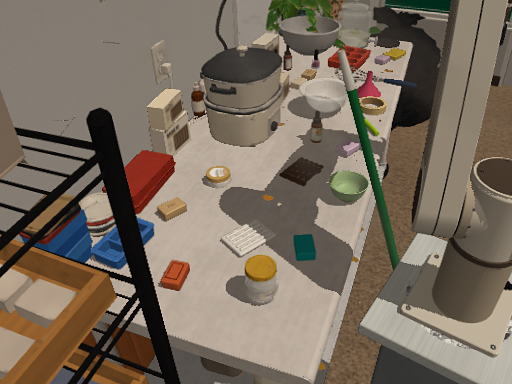

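The arm has not moved, so the picture is the same as before. Each row needs all five keys.

Call:
carry_out(plan=[{"dx": 0, "dy": 0, "dz": -40, "twist": 0, "fingers": -1}, {"dx": 0, "dy": 0, "dz": -80, "twist": 0, "fingers": -1}, {"dx": 0, "dy": 0, "dz": -120, "twist": 0, "fingers": -1}, {"dx": 0, "dy": 0, "dz": -120, "twist": 0, "fingers": -1}, {"dx": 0, "dy": 0, "dz": -120, "twist": 0, "fingers": -1}])

```text
clock: 0.82
eef_pos: [0.1595, -0.4754, 0.3544]
tool_rot: [0.987, 0.161, 0.001, 0.003]
ft_force: [-0.2, -0.3, -0.4]
grip_width: 0.0854
grasp_force: 0.0
```

```bash
python3 -c "
from plan import *
o,p,t=cur();print(o['clock'],p,t,o['joint_pos'].round(4))"
```

```text
0.8167 [ 159.54438496 -475.39211728  354.37146844] -71.4479591858125 [-1.247   0.2228  0.2982  1.6393  0.      1.5708]
```

Call:
carry_out(plan=[{"dx": 0, "dy": 0, "dz": -40, "twist": 0, "fingers": -1}, {"dx": 0, "dy": 40, "dz": -80, "twist": 0, "fingers": -1}, {"dx": 0, "dy": 70, "dz": -90, "twist": 0, "fingers": -1}, {"dx": 0, "dy": 70, "dz": -90, "twist": 0, "fingers": -1}, {"dx": 0, "dy": 70, "dz": -90, "twist": 0, "fingers": -1}])

```text
clock: 1.23
eef_pos: [0.1822, -0.5428, 0.4391]
tool_rot: [0.987, 0.161, -0.0, -0.001]
ft_force: [0.5, 0.1, -0.4]
grip_width: 0.0851
grasp_force: 0.0
```

```bash
python3 -c "
from plan import *
o,p,t=cur();print(o['clock'],p,t,o['joint_pos'].round(4))"
```

```text
1.2333 [ 182.16280953 -542.81107749  439.07067306] -71.44667317322741 [-1.247   0.4531  0.853   1.9726 -0.      1.5708]
```

```bash
python3 -c "
from plan import *
plan([(300,-400,450,-50),(400,-270,450,-30),(470,-130,450,-14),(530,20,440,-14),(590,80,300,-14)],maxd=190)"
```

```text
at [ 182.2 -542.8  439.1] -71.4
(300, -400, 450, -50) dx 157.2 dy -97.9 dz -10.9 twist -21.4
(400, -270, 450, -30) dx 160.2 dy -35.3 dz -0.0 twist -20.0
(470, -130, 450, -14) dx 156.2 dy -9.4 dz -0.0 twist -16.0
(530, 20, 440, -14) dx 160.1 dy 21.9 dz 10.0 twist -0.0
(590, 80, 300, -14) dx 72.7 dy 43.7 dz 140.0 twist -0.0
```

Call:
carry_out(plan=[{"dx": 40, "dy": -25, "dz": -3, "twist": -6, "fingers": -1}, {"dx": 80, "dy": -50, "dz": -6, "twist": -12, "fingers": -1}, {"dx": 118, "dy": -73, "dz": -10, "twist": -18, "fingers": -1}, {"dx": 157, "dy": -98, "dz": -11, "twist": -21.4, "fingers": -1}, {"dx": 157, "dy": -98, "dz": -11, "twist": -21.4, "fingers": -1}])

```text
clock: 1.65
eef_pos: [0.3003, -0.3932, 0.4517]
tool_rot: [0.939, 0.344, 0.0, -0.001]
ft_force: [-0.2, -0.1, -0.2]
grip_width: 0.0854
grasp_force: 0.0
```

Call:
carry_out(plan=[{"dx": 40, "dy": -9, "dz": 0, "twist": -6, "fingers": -1}, {"dx": 80, "dy": -18, "dz": 0, "twist": -12, "fingers": -1}, {"dx": 120, "dy": -27, "dz": 0, "twist": -18, "fingers": -1}, {"dx": 160, "dy": -35, "dz": 0, "twist": -20, "fingers": -1}, {"dx": 160, "dy": -35, "dz": 0, "twist": -20, "fingers": -1}])

```text
clock: 2.07
eef_pos: [0.4017, -0.2619, 0.4508]
tool_rot: [0.864, 0.504, 0.001, -0.002]
ft_force: [0.2, -0.5, -0.3]
grip_width: 0.0854
grasp_force: 0.0
```

Call:
carry_out(plan=[{"dx": 40, "dy": -2, "dz": 0, "twist": -5, "fingers": -1}, {"dx": 80, "dy": -4, "dz": 0, "twist": -10, "fingers": -1}, {"dx": 120, "dy": -7, "dz": 0, "twist": -16, "fingers": -1}, {"dx": 156, "dy": -9, "dz": 0, "twist": -16, "fingers": -1}, {"dx": 156, "dy": -9, "dz": 0, "twist": -16, "fingers": -1}])

```text
clock: 2.48
eef_pos: [0.4705, -0.1234, 0.4504]
tool_rot: [0.786, 0.618, 0.0, -0.002]
ft_force: [-0.6, -0.0, -0.1]
grip_width: 0.0856
grasp_force: 0.0
```

```bash
python3 - <<'E'
from plan import *
o,p,t=cur();print(o['clock'],p,t,o['joint_pos'].round(4))
shot('scene','s2.png')
plan([(530,20,440,-14),(590,80,300,-14)],maxd=190)
E
```

```text
2.4833 [ 470.46199995 -123.37400042  450.43153404] -13.643738840181875 [-0.258   0.2472  0.5824  1.9093  0.0025  1.5509]
at [ 469.5 -125.7  450.6] -13.7
(530, 20, 440, -14) dx 156.0 dy 24.2 dz 10.6 twist 0.3
(590, 80, 300, -14) dx 72.7 dy 43.7 dz 140.0 twist -0.0
```

View pics/s2.png

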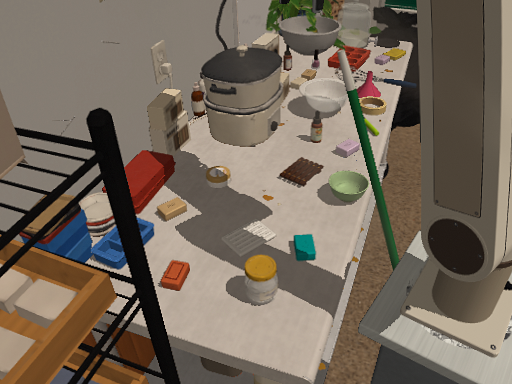

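The picture shows the stick untouched, tan bar at (172,208) and the arm above the view.

Call:
carry_out(plan=[{"dx": 40, "dy": 6, "dz": 3, "twist": 0, "fingers": -1}, {"dx": 80, "dy": 12, "dz": 6, "twist": 0, "fingers": -1}, {"dx": 120, "dy": 18, "dz": 9, "twist": 0, "fingers": -1}, {"dx": 156, "dy": 24, "dz": 10, "twist": 0, "fingers": -1}, {"dx": 156, "dy": 24, "dz": 10, "twist": 0, "fingers": -1}])

```text
clock: 2.95
eef_pos: [0.5315, 0.0209, 0.4395]
tool_rot: [0.787, 0.617, -0.001, -0.002]
ft_force: [-0.4, -1.3, -0.1]
grip_width: 0.0855
grasp_force: 0.0
```

Call:
carry_out(plan=[{"dx": 19, "dy": 11, "dz": 35, "twist": 0, "fingers": -1}, {"dx": 38, "dy": 22, "dz": 70, "twist": 0, "fingers": -1}, {"dx": 57, "dy": 33, "dz": 105, "twist": 0, "fingers": -1}, {"dx": 73, "dy": 44, "dz": 140, "twist": 0, "fingers": -1}, {"dx": 73, "dy": 44, "dz": 140, "twist": 0, "fingers": -1}])

```text
clock: 3.37
eef_pos: [0.5885, 0.0769, 0.2923]
tool_rot: [0.788, 0.615, -0.007, -0.004]
ft_force: [-1.8, -0.1, -2.2]
grip_width: 0.0852
grasp_force: 0.0
```

```bash
python3 - <<'E'
from plan import *
c=shot('wrist','w1.png')
cv2.imwrite('pics/t1.png',shot('top')['image'][...,::-1])
for n,X in dict(tan=(.675,.121,.025),red=(.515,.276,.025),white=(.463,.09,.016),pot=(.663,-.045,.029)).items(): print(n,proj(c,[X]).round(1))
o,p,t=cur();print(o['clock'],p,t,o['joint_pos'].round(4))
E
```

```text
tan [[309.  114.3]]
red [[171.2  31. ]]
white [[179.7 167.2]]
pot [[321.  219.2]]
3.4667 [589.4195482   75.58024921 299.95945192] -14.112507267245181 [ 1.279e-01  4.300e-01  4.498e-01  1.597e+00 -8.000e-04  1.945e+00]
```

View pics/w1.png

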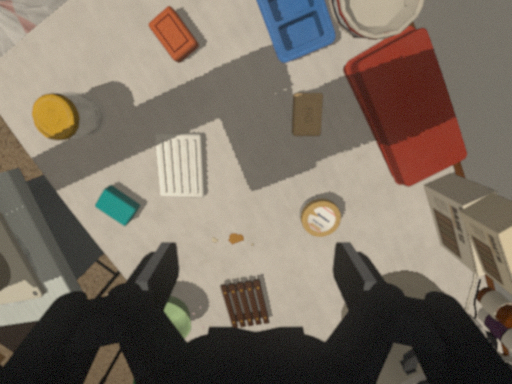

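Wrist view shows tan bar (307,115), white dish (180,165), red (173,34), pot (321,218), wood dish (245,302), all matching the projections. I'll refine with this view.

```bash
python3 - <<'E'
from m import *
from plan import plan
c=shot('wrist')
for n,b,f,z in (('tan',(285,85,330,142),lambda h,s,v:(s>75)&(v>50),.0125),('red',(140,2,205,66),lambda h,s,v:(s>120)&(v>70),.0125),
 ('white',(148,122,214,208),lambda h,s,v:(v>175)&(s<45),.014),('pot',(295,190,348,242),lambda h,s,v:(s>70)&(v>100),.025)):
    try: print(n,rect(c,blob(c,b,f,15),z))
    except Exception as e: print(n,e)
print(cv2.cvtColor(c['image'],cv2.COLOR_RGB2HSV)[[165,150,165,205],[180,170,220,180]])
q=[(158,135),(203,134),(203.5,196),(159,197)]
W=ray(c,q,.016)[:,:2]*1000;print(W.round(),W.mean(0))
plan([(675,121,150,-14.2),(675,121,60,-14.2),(675,121,3,-14.2)],maxd=200)
E
```

```text
tan [674.  121.   43.4  62.3 -13.8]
red [513.7 275.   41.8  66.   21.7]
white [461.9  88.9 113.  147.1 -16.8]
pot [663.6 -44.1  65.4  69.2  15.4]
[[ 22  31 188]
 [ 20  36 176]
 [ 19  39 191]
 [ 19  43 191]]
[[448. 145.]
 [517. 129.]
 [487.  32.]
 [413.  48.]] [466.11282965  88.5803549 ]
at [590.3  75.5 302.5] -14.1
(675, 121, 150, -14.2) dx 64.8 dy 71.0 dz 152.5 twist 0.1
(675, 121, 60, -14.2) dx 0.0 dy 0.0 dz 90.0 twist -0.0
(675, 121, 3, -14.2) dx 0.0 dy 0.0 dz 57.0 twist -0.0
```

Call:
carry_out(plan=[{"dx": 15, "dy": 16, "dz": 35, "twist": 0, "fingers": -1}, {"dx": 30, "dy": 32, "dz": 70, "twist": 0, "fingers": -1}, {"dx": 45, "dy": 48, "dz": 105, "twist": 0, "fingers": -1}, {"dx": 64, "dy": 71, "dz": 130, "twist": 0, "fingers": -1}, {"dx": 64, "dy": 71, "dz": 152, "twist": 0, "fingers": -1}])

```text
clock: 3.93
eef_pos: [0.679, 0.1224, 0.1485]
tool_rot: [0.788, 0.615, 0.001, 0.001]
ft_force: [-1.1, 0.4, -1.0]
grip_width: 0.0852
grasp_force: 0.0
```

Call:
carry_out(plan=[{"dx": 0, "dy": 0, "dz": 30, "twist": 0, "fingers": -1}, {"dx": 0, "dy": 0, "dz": 60, "twist": 0, "fingers": -1}, {"dx": 0, "dy": 0, "dz": 80, "twist": 0, "fingers": -1}, {"dx": 0, "dy": 0, "dz": 80, "twist": 0, "fingers": -1}, {"dx": 0, "dy": 0, "dz": 80, "twist": 0, "fingers": -1}])

```text
clock: 4.35
eef_pos: [0.6759, 0.1207, 0.0719]
tool_rot: [0.789, 0.615, 0.0, 0.0]
ft_force: [0.2, 0.2, 1.2]
grip_width: 0.0856
grasp_force: 0.0
```

```bash
python3 -c "
from plan import *
shot('wrist','w2.png')
plan([(674.5,121,4,-14)])"
```

```text
at [677.2 121.2  73.5] -14.1
(674.5, 121, 4, -14) dx -0.8 dy -2.6 dz 69.5 twist -0.1
```

View pics/w2.png

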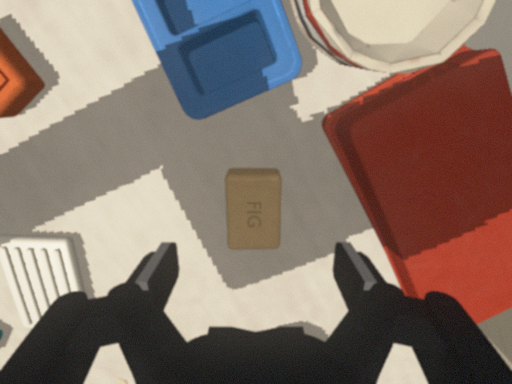

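Tan bar (253,208) lies square between the fingers (mid column 257). Descend and grip.

Call:
carry_out(plan=[{"dx": -1, "dy": -1, "dz": 30, "twist": 0, "fingers": -1}, {"dx": -1, "dy": -1, "dz": 55, "twist": 0, "fingers": -1}, {"dx": -1, "dy": -1, "dz": 68, "twist": 0, "fingers": -1}, {"dx": -1, "dy": -1, "dz": 69, "twist": 0, "fingers": -1}, {"dx": -1, "dy": -1, "dz": 69, "twist": 0, "fingers": 1}])

```text
clock: 4.82
eef_pos: [0.675, 0.1213, 0.0027]
tool_rot: [0.788, 0.615, 0.001, 0.0]
ft_force: [0.3, 1.2, 0.7]
grip_width: 0.0754
grasp_force: 0.0
```

Call:
carry_out(plan=[{"dx": 0, "dy": 0, "dz": 0, "twist": 0, "fingers": 1}, {"dx": 0, "dy": 0, "dz": 0, "twist": 0, "fingers": 1}, {"dx": 0, "dy": 0, "dz": 0, "twist": 0, "fingers": 1}, {"dx": 0, "dy": 0, "dz": 0, "twist": 0, "fingers": 1}, {"dx": 0, "dy": 0, "dz": 0, "twist": 0, "fingers": 1}])

```text
clock: 5.23
eef_pos: [0.6761, 0.1217, 0.0039]
tool_rot: [0.788, 0.615, 0.002, 0.001]
ft_force: [-0.8, 0.0, 6.4]
grip_width: 0.0406
grasp_force: 63.2
```

Call:
carry_out(plan=[{"dx": 0, "dy": 0, "dz": 0, "twist": 0, "fingers": 1}, {"dx": 0, "dy": 0, "dz": -20, "twist": 0, "fingers": 1}, {"dx": 0, "dy": 0, "dz": -50, "twist": 0, "fingers": 1}, {"dx": 0, "dy": 0, "dz": -80, "twist": 0, "fingers": 1}, {"dx": 0, "dy": 0, "dz": -100, "twist": 0, "fingers": 1}])

```text
clock: 5.65
eef_pos: [0.6752, 0.1216, 0.1045]
tool_rot: [0.788, 0.615, 0.001, 0.001]
ft_force: [0.2, -0.1, -0.9]
grip_width: 0.04
grasp_force: 62.4
```

```bash
python3 -c "
from m import *
from plan import plan
c=shot('wrist','w3.png')
plan([(464,89,110,-16.5),(464,89,50,-16.5),(464,89,20,-16.5)])"
```

```text
at [677.6 122.  109.1] -14.0
(464, 89, 110, -16.5) dx -41.9 dy -99.6 dz -0.4 twist 1.2
(464, 89, 110, -16.5) dx -44.0 dy -98.7 dz -0.4 twist 1.2
(464, 89, 50, -16.5) dx 0.0 dy 0.0 dz 60.0 twist -0.0
(464, 89, 20, -16.5) dx 0.0 dy 0.0 dz 30.0 twist -0.0
```

Call:
carry_out(plan=[{"dx": -10, "dy": -25, "dz": 0, "twist": 0, "fingers": 1}, {"dx": -25, "dy": -60, "dz": 0, "twist": 1, "fingers": 1}, {"dx": -40, "dy": -95, "dz": 0, "twist": 2, "fingers": 1}, {"dx": -55, "dy": -130, "dz": 0, "twist": 2.5, "fingers": 1}, {"dx": -70, "dy": -160, "dz": 0, "twist": 2.5, "fingers": 1}])

```text
clock: 6.12
eef_pos: [0.499, 0.092, 0.1008]
tool_rot: [0.801, 0.598, -0.001, -0.0]
ft_force: [-0.1, 1.1, 0.1]
grip_width: 0.0404
grasp_force: 62.4
```

```bash
python3 - <<'E'
from m import *
from plan import plan
c=shot('wrist','w4.png');c=shot('wrist','w4.png');c=shot('wrist','w4.png')
plan([(464,89,110,-16.5),(464,89,50,-16.5),(464,89,20,-16.5)])
E
```

```text
at [497.8  91.5 100.5] -16.5
(464, 89, 110, -16.5) dx -12.0 dy -31.7 dz -9.5 twist -0.0
(464, 89, 50, -16.5) dx 0.0 dy 0.0 dz 60.0 twist -0.0
(464, 89, 20, -16.5) dx 0.0 dy 0.0 dz 30.0 twist -0.0
```

View pics/w4.png

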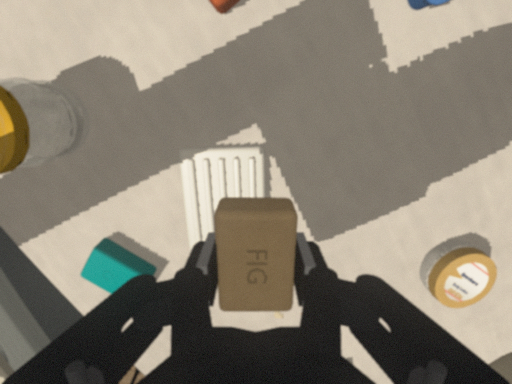

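Tan bar held square at (256,250). The dish's far end shows, with corners at about (182,158) and (264,148). I'll check the dish pose from these.

```bash
python3 - <<'E'
from m import *
c=shot('wrist')
P=ray(c,[(182,158),(264,148),(189,240),(265,190)],.016)[:,:2]*1000;print(P.round(1))
ang=lambda a,b:np.degrees(np.arctan2(-(b-a)[0],(b-a)[1]))
print('left edge',ang(P[2],P[0]),'right',ang(P[3],P[1]),'end',np.degrees(np.arctan2(*(P[1]-P[0])[::-1])),np.linalg.norm(P[1]-P[0]))
for a in(-14,-15.5,-17):
    r=np.radians(a);print(a,(P[:2].mean(0)-52.5*np.array([-np.sin(r),np.cos(r)])).round(1))
t=shot('top')
im=cv2.resize(cv2.imread('pics/top0.png')[180:225,185:245],None,fx=10,fy=10,interpolation=cv2.INTER_CUBIC)
cv2.imwrite('pics/c3.png',im)
E
```

```text
[[447.4 143.4]
 [516.2 131.7]
 [425.3  69.1]
 [506.9  96.2]]
left edge -16.563888099889308 right -14.659519219474053 end -9.672901546809912 69.803511150026
-14 [469.1  86.6]
-15.5 [467.8  87. ]
-17 [466.5  87.3]
```

View pics/c3.png

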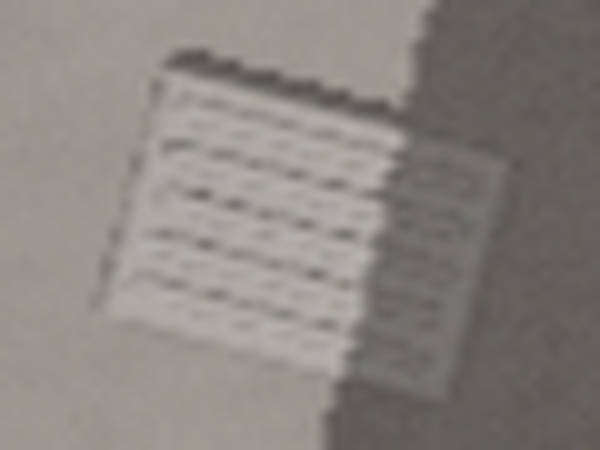

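The dish is about (465,89) mm with yaw -15.5°. Place the tan bar.

Call:
carry_out(plan=[{"dx": -6, "dy": -16, "dz": 0, "twist": 0, "fingers": 1}, {"dx": -11, "dy": -31, "dz": 15, "twist": -1, "fingers": 1}, {"dx": -11, "dy": -31, "dz": 35, "twist": -1, "fingers": 1}, {"dx": -11, "dy": -31, "dz": 50, "twist": -1, "fingers": 1}, {"dx": -11, "dy": -31, "dz": 60, "twist": -1, "fingers": 1}])

```text
clock: 6.78
eef_pos: [0.4706, 0.0909, 0.0403]
tool_rot: [0.796, 0.605, 0.0, 0.0]
ft_force: [0.1, -0.2, -0.4]
grip_width: 0.0402
grasp_force: 62.3
```

Call:
carry_out(plan=[{"dx": 0, "dy": 0, "dz": 5, "twist": 0, "fingers": 1}, {"dx": 0, "dy": 0, "dz": 10, "twist": 0, "fingers": 1}, {"dx": 0, "dy": 0, "dz": 15, "twist": 0, "fingers": 1}, {"dx": 0, "dy": 0, "dz": 18, "twist": 0, "fingers": 1}, {"dx": 0, "dy": 0, "dz": 18, "twist": 0, "fingers": 1}])

```text
clock: 7.2
eef_pos: [0.4695, 0.0906, 0.023]
tool_rot: [0.796, 0.605, -0.0, -0.0]
ft_force: [0.2, -0.1, -1.8]
grip_width: 0.0401
grasp_force: 62.3
```

```bash
python3 -c "
from plan import *
print(bot.get_obs()['ft_force']);shot('wrist');plan([(465,89,20.5,-15.5)])"
```

```text
[ 0.18375168 -0.14373625 -1.7926089 ]
at [469.5  90.7  23.3] -15.5
(465, 89, 20.5, -15.5) dx -2.8 dy -3.9 dz 2.8 twist -0.0
```

Call:
carry_out(plan=[{"dx": -2, "dy": -3, "dz": 1, "twist": 0, "fingers": 1}, {"dx": -2, "dy": -3, "dz": 3, "twist": 0, "fingers": 1}, {"dx": -2, "dy": -3, "dz": 3, "twist": 0, "fingers": 1}, {"dx": -2, "dy": -3, "dz": 3, "twist": 0, "fingers": -1}, {"dx": -2, "dy": -3, "dz": 3, "twist": 0, "fingers": -1}])

```text
clock: 7.67
eef_pos: [0.4662, 0.0895, 0.0207]
tool_rot: [0.796, 0.605, 0.0, 0.0]
ft_force: [0.3, -0.2, 0.9]
grip_width: 0.063
grasp_force: 0.0
```

Call:
carry_out(plan=[{"dx": 0, "dy": 0, "dz": 0, "twist": 0, "fingers": -1}, {"dx": 0, "dy": 0, "dz": 0, "twist": 0, "fingers": -1}, {"dx": 0, "dy": 0, "dz": -30, "twist": 0, "fingers": -1}, {"dx": 0, "dy": 0, "dz": -70, "twist": 0, "fingers": -1}, {"dx": 0, "dy": 0, "dz": -100, "twist": 0, "fingers": -1}])

```text
clock: 8.08
eef_pos: [0.4658, 0.0895, 0.1221]
tool_rot: [0.796, 0.605, 0.0, -0.0]
ft_force: [1.3, 0.0, 0.5]
grip_width: 0.0853
grasp_force: 0.0
```

```bash
python3 - <<'E'
from m import *
from plan import plan
shot('wrist');c=shot('wrist','w5.png')
t=shot('top','t2.png')
plan([(500,170,125,0),(514,275.5,80,21.6),(514,275.5,4,21.6)],maxd=200)
E
```

```text
at [468.4  90.  123.3] -15.5
(500, 170, 125, 0) dx 85.6 dy 9.0 dz -1.7 twist -15.5
(514, 275.5, 80, 21.6) dx 105.5 dy 14.0 dz 45.0 twist -21.6
(514, 275.5, 4, 21.6) dx 0.0 dy 0.0 dz 76.0 twist -0.0
```

Call:
carry_out(plan=[{"dx": 30, "dy": 3, "dz": 0, "twist": -5, "fingers": -1}, {"dx": 60, "dy": 6, "dz": 0, "twist": -10, "fingers": -1}, {"dx": 86, "dy": 9, "dz": 0, "twist": -15.5, "fingers": -1}, {"dx": 86, "dy": 9, "dz": 0, "twist": -15.5, "fingers": -1}, {"dx": 86, "dy": 9, "dz": 0, "twist": -15.5, "fingers": -1}])

```text
clock: 8.65
eef_pos: [0.4968, 0.1706, 0.1186]
tool_rot: [0.707, 0.707, -0.001, -0.001]
ft_force: [-0.5, -0.0, -0.3]
grip_width: 0.0855
grasp_force: 0.0
```

Call:
carry_out(plan=[{"dx": 30, "dy": 4, "dz": 10, "twist": -6, "fingers": -1}, {"dx": 60, "dy": 8, "dz": 20, "twist": -12, "fingers": -1}, {"dx": 90, "dy": 12, "dz": 30, "twist": -18, "fingers": -1}, {"dx": 105, "dy": 14, "dz": 40, "twist": -21.6, "fingers": -1}, {"dx": 105, "dy": 14, "dz": 40, "twist": -21.6, "fingers": -1}])

```text
clock: 9.07
eef_pos: [0.5097, 0.276, 0.077]
tool_rot: [0.561, 0.828, -0.002, -0.001]
ft_force: [0.3, -0.6, 0.3]
grip_width: 0.0853
grasp_force: 0.0
```

```bash
python3 - <<'E'
from m import *
from plan import plan
shot('wrist');c=shot('wrist','w6.png')
print(proj(c,[(.514,.2755,.0125)]))
q=blob(c,(150,120,360,300),lambda h,s,v:(s>120)&(v>60)&(h<15),15);print(rect(c,q,.0125),q.mean(0))
plan([(514,275.5,4,21.6)],maxd=200)
E
```

```text
[[261.80291667 206.44933922]]
[514.8 272.7  42.7  67.3  21.7] [260.27666667 201.94      ]
at [510.2 273.6  78.8] 21.5
(514, 275.5, 4, 21.6) dx 0.4 dy 4.2 dz 74.8 twist -0.1
```

Call:
carry_out(plan=[{"dx": 0, "dy": 4, "dz": 25, "twist": 0, "fingers": -1}, {"dx": 0, "dy": 4, "dz": 55, "twist": 0, "fingers": -1}, {"dx": 0, "dy": 4, "dz": 73, "twist": 0, "fingers": -1}, {"dx": 0, "dy": 4, "dz": 74, "twist": 0, "fingers": -1}, {"dx": 0, "dy": 4, "dz": 74, "twist": 0, "fingers": 1}])

```text
clock: 9.58
eef_pos: [0.5143, 0.2742, 0.0057]
tool_rot: [0.564, 0.826, -0.002, -0.001]
ft_force: [0.1, -0.3, 0.1]
grip_width: 0.0752
grasp_force: 0.0
```

Call:
carry_out(plan=[{"dx": 0, "dy": 0, "dz": 0, "twist": 0, "fingers": 1}, {"dx": 0, "dy": 0, "dz": 0, "twist": 0, "fingers": 1}, {"dx": 0, "dy": 0, "dz": 0, "twist": 0, "fingers": 1}, {"dx": 0, "dy": 0, "dz": 0, "twist": 0, "fingers": 1}, {"dx": 0, "dy": 0, "dz": 0, "twist": 0, "fingers": 1}])

```text
clock: 10.0
eef_pos: [0.517, 0.277, 0.0086]
tool_rot: [0.563, 0.827, 0.002, 0.001]
ft_force: [-0.4, -1.0, 6.3]
grip_width: 0.0404
grasp_force: 63.3
```

Call:
carry_out(plan=[{"dx": 0, "dy": 0, "dz": 0, "twist": 0, "fingers": 1}, {"dx": 0, "dy": 0, "dz": -30, "twist": 0, "fingers": 1}, {"dx": 0, "dy": 0, "dz": -70, "twist": 0, "fingers": 1}, {"dx": 0, "dy": 0, "dz": -110, "twist": 0, "fingers": 1}, {"dx": 0, "dy": 0, "dz": -130, "twist": 0, "fingers": 1}])

```text
clock: 10.42
eef_pos: [0.5173, 0.2775, 0.1419]
tool_rot: [0.562, 0.827, 0.003, 0.002]
ft_force: [1.1, 0.8, -0.8]
grip_width: 0.0403
grasp_force: 62.5
```

```bash
python3 - <<'E'
from m import *
from plan import plan
shot('wrist');c=shot('wrist')
plan([(540,150,140,10),(545,0,140,0),(540,-140,140,-2.5),(496,-195,110,-2.5)],maxd=200)
E
```

```text
at [518.5 278.2 142.4] 21.6
(540, 150, 140, 10) dx -127.1 dy -27.1 dz 2.4 twist 11.6
(545, 0, 140, 0) dx -148.6 dy -21.1 dz -0.0 twist 10.0
(540, -140, 140, -2.5) dx -140.0 dy -5.0 dz -0.0 twist 2.5
(496, -195, 110, -2.5) dx -56.9 dy -41.6 dz 30.0 twist -0.0
```

Call:
carry_out(plan=[{"dx": -32, "dy": -7, "dz": 0, "twist": 3, "fingers": 1}, {"dx": -66, "dy": -14, "dz": 0, "twist": 6, "fingers": 1}, {"dx": -100, "dy": -21, "dz": 0, "twist": 9, "fingers": 1}, {"dx": -127, "dy": -27, "dz": 0, "twist": 11.6, "fingers": 1}, {"dx": -127, "dy": -27, "dz": 0, "twist": 11.6, "fingers": 1}])

```text
clock: 10.93
eef_pos: [0.5364, 0.1433, 0.1352]
tool_rot: [0.646, 0.763, -0.002, 0.0]
ft_force: [-0.3, 0.7, -1.5]
grip_width: 0.0405
grasp_force: 62.4
```

Call:
carry_out(plan=[{"dx": -38, "dy": -5, "dz": 0, "twist": 3, "fingers": 1}, {"dx": -76, "dy": -10, "dz": 0, "twist": 6, "fingers": 1}, {"dx": -114, "dy": -16, "dz": 0, "twist": 9, "fingers": 1}, {"dx": -149, "dy": -21, "dz": 0, "twist": 10, "fingers": 1}, {"dx": -149, "dy": -21, "dz": 0, "twist": 10, "fingers": 1}])

```text
clock: 11.35
eef_pos: [0.5412, -0.0075, 0.1353]
tool_rot: [0.71, 0.704, -0.002, 0.0]
ft_force: [0.3, -0.0, -1.1]
grip_width: 0.0408
grasp_force: 62.4
```

Call:
carry_out(plan=[{"dx": -38, "dy": -1, "dz": 0, "twist": 1, "fingers": 1}, {"dx": -76, "dy": -3, "dz": 0, "twist": 2, "fingers": 1}, {"dx": -114, "dy": -4, "dz": 0, "twist": 2.5, "fingers": 1}, {"dx": -140, "dy": -5, "dz": 0, "twist": 2.5, "fingers": 1}, {"dx": -140, "dy": -5, "dz": 0, "twist": 2.5, "fingers": 1}])

```text
clock: 11.77
eef_pos: [0.5362, -0.146, 0.1354]
tool_rot: [0.724, 0.689, -0.001, 0.0]
ft_force: [0.9, 0.0, -0.7]
grip_width: 0.0405
grasp_force: 62.4
```

```bash
python3 - <<'E'
from m import *
from plan import *
shot('wrist','w7.png')
t=shot('top','t3.png');s=shot('scene','s3.png')
a=cv2.resize(cv2.imread('pics/t3.png')[150:384,170:420],(400,375));b=cv2.imread('pics/w7.png');b=cv2.resize(b,(400,300))
b=np.vstack([b,np.zeros((75,400,3),np.uint8)]);cv2.imwrite('pics/j1.png',np.hstack([a,b]))
o=bot.get_obs();print(o['joint_pos'].round(3),o['clock'])
plan([(496,-195,110,-2.5)],maxd=200)
E
```

```text
[-2.580e-01  4.070e-01 -1.600e-02  1.150e+00  1.000e-03  1.357e+00] 11.9167
at [ 536.4 -141.2  135.5] -2.5
(496, -195, 110, -2.5) dx -55.5 dy -37.9 dz 25.5 twist -0.0
```

View pics/j1.png

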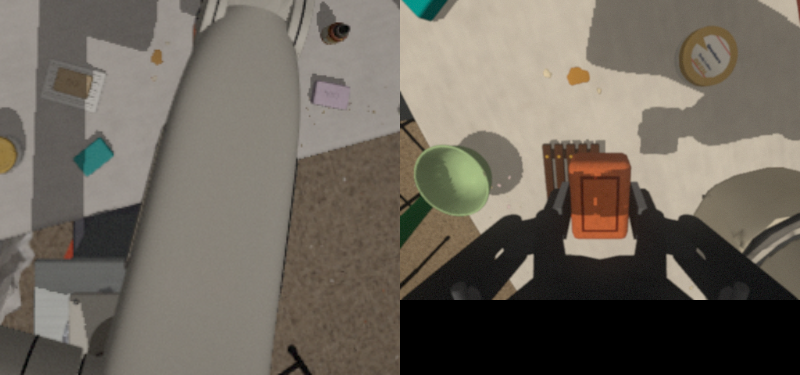

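The tan bar sits centred in its dish (left pane, 73,82). The red bar is held square at (600,195) over the wood dish. The forearm passes over the stick's tip, so I need its height before lowering.

```bash
python3 - <<'E'
from h import *
from scipy.optimize import least_squares
s=shot('scene')
# shoulder cover disc seen at (455,245) with q1=-0.258: point = d*(-sin q1, cos q1), z=h
e=np.array(s['eye']);d=ray(s,[(455,245)],0)[0]-e;q=-.258
M=np.c_[[-np.sin(q),np.cos(q),0],[0,0,1],-d];print('d,h,t',np.linalg.lstsq(M,e,rcond=None))
D=np.array([[.2408,.0047,.4999,.2311],[.2228,.2982,.5015,.3544],[.4531,.853,.5726,.4391],[.430,.4498,.594,.301],[.2472,.5824,.486,.4504],[.407,-.016,.5545,.1355]])
f=lambda p:np.r_[p[0]*np.sin(D[:,0])+p[1]*np.cos(D[:,1]-D[:,0])+p[3]-D[:,2],p[0]*np.cos(D[:,0])+p[1]*np.sin(D[:,1]-D[:,0])+p[2]-D[:,3]]
r=least_squares(f,[.47,.39,-.13,0]);print(r.x,r.fun.round(3))
L1,L2,k,b=r.x
for (x,y,z) in((.496,-.195,.02),(.445,-.369,.004),(.549,-.369,.035)):
    R_=np.hypot(x,y)-b;Z=z-k;dd=np.hypot(R_,Z);al=np.arctan2(Z,R_)+np.arccos((L1**2+dd**2-L2**2)/(2*L1*dd))
    E=np.array([L1*np.cos(al),L1*np.sin(al)]);w=np.array([R_,Z]);rr=.447
    fz=E[1]+(w[1]-E[1])*(rr-E[0])/(w[0]-E[0]);print(x,y,'wrist above shoulder',Z,'forearm at r=.447 above shoulder',fz,'slope',np.degrees(np.arctan2(E[1]-w[1],w[0]-E[0])))
E
```

```text
d,h,t (array([0.13699037, 0.24749979, 0.65510137]), array([], dtype=float64), np.int32(3), array([1.47718189, 1.        , 0.19351556]))
[ 0.48303637  0.39128415 -0.14668564  0.00263771] [-0.002 -0.002  0.002  0.001  0.004 -0.004 -0.    -0.001  0.001 -0.001
 -0.     0.001]
0.496 -0.195 wrist above shoulder 0.1666856420439325 forearm at r=.447 above shoulder 0.23865286027150856 slope 40.819575114850714
0.445 -0.369 wrist above shoulder 0.1506856420439325 forearm at r=.447 above shoulder 0.2559151557774809 slope 39.325094669609314
0.549 -0.369 wrist above shoulder 0.1816856420439325 forearm at r=.447 above shoulder 0.2955265600815169 slope 28.252398259101987
```

```bash
python3 - <<'E'
from m import *
from plan import *
c=shot('wrist')
P=ray(c,[(183,186),(264,182)],.016)[:,:2]*1000;print(P)
b=blob(c,(160,160,300,300),lambda h,s,v:(v<80)&(s>60),9)
im=c['image'];print(P.mean(0)-52.5*np.array([.0436,1]), b.min(0))
plan([(496,-195,110,-2.5)],maxd=200)
E
```

```text
[[ 462.76708422 -137.01851769]
 [ 544.51066863 -136.36460622]]
[ 501.34987643 -189.19156195] [192.625 233.375]
at [ 536.6 -140.5  135.8] -2.4
(496, -195, 110, -2.5) dx -56.2 dy -38.3 dz 25.8 twist 0.1
```

Call:
carry_out(plan=[{"dx": -18, "dy": -12, "dz": 0, "twist": 0, "fingers": 1}, {"dx": -36, "dy": -24, "dz": 10, "twist": 0, "fingers": 1}, {"dx": -54, "dy": -37, "dz": 20, "twist": 0, "fingers": 1}, {"dx": -54, "dy": -37, "dz": 40, "twist": 0, "fingers": 1}, {"dx": -54, "dy": -37, "dz": 60, "twist": 0, "fingers": 1}])

```text
clock: 12.43
eef_pos: [0.4978, -0.194, 0.0765]
tool_rot: [0.722, 0.691, 0.001, 0.001]
ft_force: [0.3, 0.9, -1.2]
grip_width: 0.0405
grasp_force: 62.5
```

```bash
python3 - <<'E'
from m import *
from plan import *
c=shot('wrist');c=shot('wrist','w8.png');o=bot.get_obs();print(o['tau'].round(1),o['ft_force'])
plan([(497,-193.5,24,-2.5)],maxd=200)
E
```

```text
[ -0.4 -43.4  23.   -0.9  -0.   -0. ] [-0.86439802  0.34070503 -1.40489916]
at [ 494.8 -192.1   73.3] -2.4
(497, -193.5, 24, -2.5) dx -1.3 dy 2.2 dz 49.3 twist 0.1
```

View pics/w8.png

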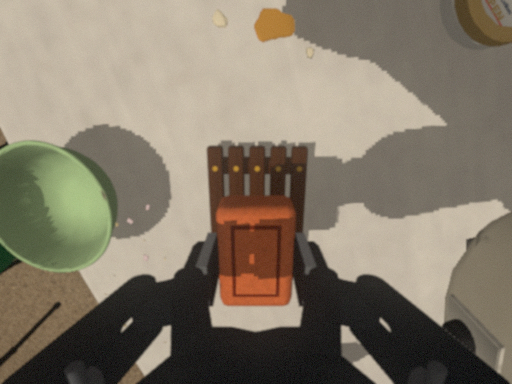

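The slatted dish's far end is at columns 207–308, row 146, centred under the red bar (256,250).

```bash
python3 - <<'E'
from m import *
c=shot('wrist')
P=ray(c,[(207.5,147),(307.5,147)],.016)[:,:2]*1000;print(P,P.mean(0)-52.5*np.array([.0436,1]))
print(bot.get_obs()['eef_pos'])
E
```

```text
[[ 460.88092573 -141.46695581]
 [ 534.18393916 -144.51968831]] [ 495.24343245 -195.49332206]
[ 0.49616961 -0.19254331  0.07501311]
```

Call:
carry_out(plan=[{"dx": -2, "dy": 0, "dz": 12, "twist": 0, "fingers": 1}, {"dx": -2, "dy": 0, "dz": 24, "twist": 0, "fingers": 1}, {"dx": -2, "dy": 0, "dz": 36, "twist": 0, "fingers": 1}, {"dx": -2, "dy": 0, "dz": 45, "twist": 0, "fingers": 1}, {"dx": -2, "dy": 0, "dz": 49, "twist": 0, "fingers": 1}])

```text
clock: 13.0
eef_pos: [0.4977, -0.1955, 0.0272]
tool_rot: [0.722, 0.692, 0.0, -0.0]
ft_force: [-0.2, -0.5, -1.3]
grip_width: 0.0407
grasp_force: 62.4
```

Call:
carry_out(plan=[{"dx": 0, "dy": 0, "dz": 0, "twist": 0, "fingers": 1}, {"dx": 0, "dy": 0, "dz": 1, "twist": 0, "fingers": 1}, {"dx": 0, "dy": 0, "dz": 2, "twist": 0, "fingers": 1}, {"dx": 0, "dy": 0, "dz": 3, "twist": 0, "fingers": 1}, {"dx": 0, "dy": 0, "dz": 3, "twist": 0, "fingers": 1}])

```text
clock: 13.42
eef_pos: [0.4976, -0.1965, 0.0246]
tool_rot: [0.723, 0.691, 0.0, 0.0]
ft_force: [-0.3, 0.1, -1.2]
grip_width: 0.0403
grasp_force: 62.4
```

Call:
carry_out(plan=[{"dx": 0, "dy": 0, "dz": 1, "twist": 0, "fingers": 1}, {"dx": 0, "dy": 0, "dz": 2, "twist": 0, "fingers": 1}, {"dx": 0, "dy": 0, "dz": 3, "twist": 0, "fingers": 1}, {"dx": 0, "dy": 0, "dz": 3, "twist": 0, "fingers": 1}, {"dx": 0, "dy": 0, "dz": 3, "twist": 0, "fingers": 1}])

```text
clock: 13.83
eef_pos: [0.4977, -0.1965, 0.0246]
tool_rot: [0.723, 0.691, 0.001, 0.001]
ft_force: [-5.5, 3.7, 18.7]
grip_width: 0.0405
grasp_force: 64.8
```

Call:
carry_out(plan=[{"dx": 0, "dy": 0, "dz": 0, "twist": 0, "fingers": -1}, {"dx": 0, "dy": 0, "dz": 0, "twist": 0, "fingers": -1}, {"dx": 0, "dy": 0, "dz": 0, "twist": 0, "fingers": -1}, {"dx": 0, "dy": 0, "dz": -30, "twist": 0, "fingers": -1}, {"dx": 0, "dy": 0, "dz": -70, "twist": 0, "fingers": -1}])

```text
clock: 14.25
eef_pos: [0.4939, -0.195, 0.088]
tool_rot: [0.723, 0.691, -0.002, -0.005]
ft_force: [0.8, -0.4, 0.4]
grip_width: 0.0854
grasp_force: 0.0
```

Call:
carry_out(plan=[{"dx": 0, "dy": 10, "dz": -40, "twist": 0, "fingers": -1}, {"dx": 0, "dy": 30, "dz": -70, "twist": 0, "fingers": -1}, {"dx": 0, "dy": 60, "dz": -80, "twist": 0, "fingers": -1}, {"dx": 0, "dy": 60, "dz": -80, "twist": 0, "fingers": -1}, {"dx": 0, "dy": 60, "dz": -80, "twist": 0, "fingers": -1}])

```text
clock: 14.67
eef_pos: [0.5587, -0.1992, 0.1714]
tool_rot: [0.722, 0.691, 0.0, 0.001]
ft_force: [-0.4, 0.9, -0.7]
grip_width: 0.0855
grasp_force: 0.0
```

```bash
python3 - <<'E'
from m import *
from plan import *
c=shot('wrist');c=shot('wrist','w9.png')
plan([(560,-270,170,-10),(500,-345,130,-11.3),(446,-369,75,-11.3),(446,-369,4,-11.3)],maxd=200)
E
```

```text
at [ 555.8 -198.6  169.6] -2.5
(560, -270, 170, -10) dx -71.1 dy 7.3 dz -0.4 twist 7.5
(500, -345, 130, -11.3) dx -84.3 dy -46.1 dz 40.0 twist 1.3
(446, -369, 75, -11.3) dx -34.1 dy -48.3 dz 55.0 twist -0.0
(446, -369, 4, -11.3) dx 0.0 dy 0.0 dz 71.0 twist -0.0
```

Call:
carry_out(plan=[{"dx": -35, "dy": 3, "dz": 0, "twist": 4, "fingers": -1}, {"dx": -71, "dy": 7, "dz": 0, "twist": 7.5, "fingers": -1}, {"dx": -71, "dy": 7, "dz": 0, "twist": 7.5, "fingers": -1}, {"dx": -71, "dy": 7, "dz": 0, "twist": 7.5, "fingers": -1}, {"dx": -71, "dy": 7, "dz": 0, "twist": 7.5, "fingers": -1}])

```text
clock: 15.18
eef_pos: [0.5594, -0.27, 0.1698]
tool_rot: [0.767, 0.642, -0.001, -0.002]
ft_force: [0.2, 0.2, -0.3]
grip_width: 0.0858
grasp_force: 0.0
```

Call:
carry_out(plan=[{"dx": -30, "dy": -16, "dz": 10, "twist": 1.3, "fingers": -1}, {"dx": -60, "dy": -32, "dz": 25, "twist": 1.3, "fingers": -1}, {"dx": -84, "dy": -46, "dz": 40, "twist": 1.3, "fingers": -1}, {"dx": -100, "dy": -70, "dz": 40, "twist": 1.3, "fingers": -1}, {"dx": -117, "dy": -94, "dz": 60, "twist": 1.3, "fingers": -1}])

```text
clock: 15.6
eef_pos: [0.4485, -0.3695, 0.1131]
tool_rot: [0.773, 0.634, 0.001, 0.002]
ft_force: [-0.5, -0.4, 0.8]
grip_width: 0.0853
grasp_force: 0.0
```

```bash
python3 - <<'E'
from m import *
from plan import *
c=shot('wrist');c=shot('wrist');c=shot('wrist','w10.png')
print(proj(c,[(.4455,-.369,.0125),(.496,-.195,.02)]))
q=blob(c,(170,100,350,290),lambda h,s,v:(h>125)&(h<175)&(s>20),15);print(rect(c,q,.0125),q.mean(0))
plan([(445.5,-369,4,-11.3)],maxd=200)
E
```

```text
[[261.26642816 195.43904747]
 [282.79509474 -36.54776686]]
[ 444.4 -369.2   41.9   65.3  -11.5] [258.90184564 188.50922819]
at [ 444.7 -367.4  109.3] -11.4
(445.5, -369, 4, -11.3) dx -1.4 dy 1.1 dz 105.3 twist -0.1
```

View pics/w10.png

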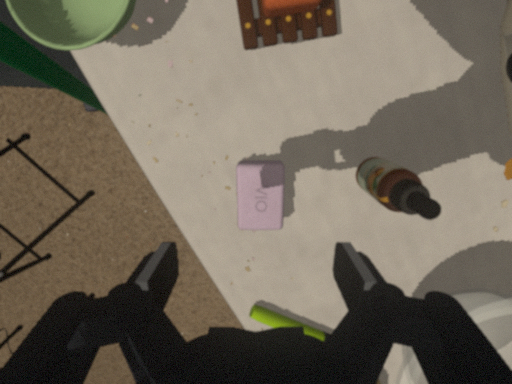

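Lilac bar (261,195) lies square between the open fingers; bottle at (400,185) clear. Descend.

Call:
carry_out(plan=[{"dx": -1, "dy": 0, "dz": 35, "twist": 0, "fingers": -1}, {"dx": -1, "dy": 0, "dz": 70, "twist": 0, "fingers": -1}, {"dx": -1, "dy": 0, "dz": 95, "twist": 0, "fingers": -1}, {"dx": -1, "dy": 0, "dz": 104, "twist": 0, "fingers": -1}, {"dx": -1, "dy": 0, "dz": 104, "twist": 0, "fingers": -1}])

```text
clock: 16.17
eef_pos: [0.4471, -0.3675, 0.005]
tool_rot: [0.773, 0.635, -0.0, -0.003]
ft_force: [-1.0, 0.1, 0.4]
grip_width: 0.0855
grasp_force: 0.0
```

Call:
carry_out(plan=[{"dx": 0, "dy": 0, "dz": 0, "twist": 0, "fingers": 1}, {"dx": 0, "dy": 0, "dz": 0, "twist": 0, "fingers": 1}, {"dx": 0, "dy": 0, "dz": 0, "twist": 0, "fingers": 1}, {"dx": 0, "dy": 0, "dz": 0, "twist": 0, "fingers": 1}, {"dx": 0, "dy": 0, "dz": 0, "twist": 0, "fingers": 1}])

```text
clock: 16.58
eef_pos: [0.4494, -0.3712, 0.0096]
tool_rot: [0.774, 0.634, 0.0, 0.002]
ft_force: [-1.3, 0.7, 6.4]
grip_width: 0.04
grasp_force: 62.1
```

Call:
carry_out(plan=[{"dx": 0, "dy": 0, "dz": 0, "twist": 0, "fingers": 1}, {"dx": 0, "dy": 0, "dz": 0, "twist": 0, "fingers": 1}, {"dx": 0, "dy": 0, "dz": -30, "twist": 0, "fingers": 1}, {"dx": 0, "dy": 0, "dz": -70, "twist": 0, "fingers": 1}, {"dx": 0, "dy": 0, "dz": -110, "twist": 0, "fingers": 1}])

```text
clock: 17.0
eef_pos: [0.4469, -0.3692, 0.1177]
tool_rot: [0.774, 0.634, -0.0, -0.002]
ft_force: [0.9, -1.0, -1.4]
grip_width: 0.0401
grasp_force: 61.2
```

Call:
carry_out(plan=[{"dx": 0, "dy": 0, "dz": -40, "twist": 0, "fingers": 1}, {"dx": 0, "dy": 0, "dz": -70, "twist": 0, "fingers": 1}, {"dx": 0, "dy": 0, "dz": -70, "twist": 0, "fingers": 1}, {"dx": 0, "dy": 0, "dz": -70, "twist": 0, "fingers": 1}, {"dx": 0, "dy": 0, "dz": -70, "twist": 0, "fingers": 1}])

```text
clock: 17.42
eef_pos: [0.4475, -0.3698, 0.1869]
tool_rot: [0.774, 0.634, -0.0, -0.0]
ft_force: [-0.6, 0.2, -0.7]
grip_width: 0.0401
grasp_force: 61.2
```

```bash
python3 - <<'E'
from m import *
from plan import *
c=shot('wrist')
plan([(520,-290,190,-11.3),(560,-200,190,-11),(550,-50,190,-13),(500,70,170,-15.5),(466,89,120,-15.5)],maxd=180)
c=cv2.imread('pics/t2.png')  # top view after tan placed, arm at left
E
```

```text
at [ 447.1 -369.4  185.9] -11.4
(520, -290, 190, -11.3) dx 92.2 dy 55.9 dz -4.1 twist -0.1
(560, -200, 190, -11) dx 96.1 dy 21.6 dz -0.0 twist -0.3
(550, -50, 190, -13) dx 145.3 dy -38.4 dz -0.0 twist 2.0
(500, 70, 170, -15.5) dx 105.7 dy -75.7 dz 20.0 twist 2.5
(466, 89, 120, -15.5) dx 9.2 dy -37.8 dz 50.0 twist -0.0
```

Call:
carry_out(plan=[{"dx": 30, "dy": 18, "dz": 0, "twist": 0, "fingers": 1}, {"dx": 60, "dy": 36, "dz": -4, "twist": 0, "fingers": 1}, {"dx": 92, "dy": 56, "dz": -4, "twist": 0, "fingers": 1}, {"dx": 125, "dy": 63, "dz": -4, "twist": 0, "fingers": 1}, {"dx": 150, "dy": 69, "dz": -4, "twist": 0, "fingers": 1}])

```text
clock: 17.88
eef_pos: [0.5452, -0.2338, 0.1885]
tool_rot: [0.773, 0.634, -0.001, -0.002]
ft_force: [0.1, 0.3, -1.6]
grip_width: 0.0402
grasp_force: 61.2
```

Call:
carry_out(plan=[{"dx": 38, "dy": 9, "dz": 0, "twist": 0, "fingers": 1}, {"dx": 76, "dy": 0, "dz": 0, "twist": 1, "fingers": 1}, {"dx": 114, "dy": -10, "dz": 0, "twist": 2, "fingers": 1}, {"dx": 150, "dy": -20, "dz": 0, "twist": 2, "fingers": 1}, {"dx": 183, "dy": -30, "dz": 0, "twist": 2, "fingers": 1}])

```text
clock: 18.3
eef_pos: [0.55, -0.0489, 0.1887]
tool_rot: [0.784, 0.62, -0.002, -0.002]
ft_force: [-0.8, 0.3, -1.1]
grip_width: 0.04
grasp_force: 61.2
```

```bash
python3 - <<'E'
from m import *
from plan import *
shot('top');shot('wrist')
plan([(500,70,150,-15.5),(480,84,120,-15.5)],maxd=180)
E
```

```text
at [549.7 -46.2 189. ] -12.9
(500, 70, 150, -15.5) dx 102.1 dy -74.4 dz 39.0 twist 2.6
(480, 84, 120, -15.5) dx 8.1 dy -23.0 dz 30.0 twist -0.0
```

Call:
carry_out(plan=[{"dx": 33, "dy": -24, "dz": 10, "twist": 1, "fingers": 1}, {"dx": 66, "dy": -48, "dz": 20, "twist": 2, "fingers": 1}, {"dx": 85, "dy": -65, "dz": 30, "twist": 2.6, "fingers": 1}, {"dx": 85, "dy": -72, "dz": 30, "twist": 2.6, "fingers": 1}, {"dx": 85, "dy": -72, "dz": 30, "twist": 2.6, "fingers": 1}])

```text
clock: 18.82
eef_pos: [0.4983, 0.0485, 0.1592]
tool_rot: [0.798, 0.603, -0.003, -0.001]
ft_force: [-0.7, -0.9, -1.5]
grip_width: 0.0401
grasp_force: 61.2
```

```bash
python3 - <<'E'
from m import *
from plan import *
shot('wrist');c=shot('wrist','w11.png')
print(proj(c,[(.466,.0895,.041)]))
plan([(466,89.5,120,-15.5)],maxd=180)
E
```

```text
[[210.62505496 155.78570664]]
at [501.4  47.2 160.8] -16.0
(466, 89.5, 120, -15.5) dx 30.9 dy -45.7 dz 40.8 twist -0.5
```

View pics/w11.png

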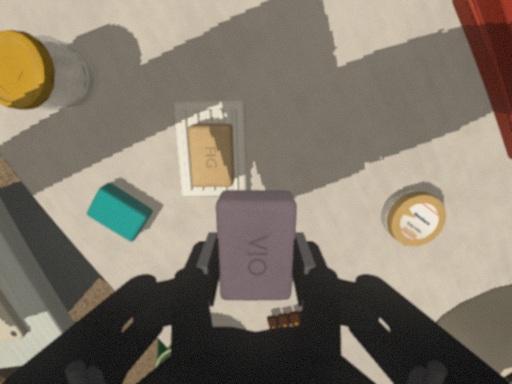

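Tan bar on dish (211,156), dish from (175,101) to about (246,195), lilac held square at (256,245).

```bash
python3 - <<'E'
from m import *
from plan import *
c=shot('wrist')
T=ray(c,[(189,125),(232,124),(233,186),(190,187)],.041)[:,:2]*1000
D=ray(c,[(175.5,102),(244.5,102),(245.5,194),(182,195)],.016)[:,:2]*1000
for P in(T,D):print(P.round(1).tolist(),P.mean(0).round(1))
q=blob(c,(180,116,240,195),lambda h,s,v:(s>70)&(v>90)&(h>8)&(h<28),9);print(rect(c,q,.04))
o=bot.get_obs();print(o['eef_pos'],o['ft_force'])
plan([(466,89.5,120,-15.5)],maxd=180)
E
```

```text
[[457.1, 122.6], [496.4, 112.1], [479.1, 53.7], [437.0, 64.7]] [467.4  88.3]
[[445.4, 148.0], [512.5, 128.3], [485.5, 34.4], [416.9, 52.8]] [465.1  90.9]
[466.   89.1  42.7  62.  -15.4]
[0.50203764 0.04694959 0.16121124] [-0.32592453 -0.43165711 -0.45822356]
at [502.   46.9 161.2] -16.0
(466, 89.5, 120, -15.5) dx 30.9 dy -46.4 dz 41.2 twist -0.5
```

Call:
carry_out(plan=[{"dx": 15, "dy": -20, "dz": 10, "twist": 0, "fingers": 1}, {"dx": 30, "dy": -40, "dz": 25, "twist": -0.5, "fingers": 1}, {"dx": 30, "dy": -46, "dz": 40, "twist": -0.5, "fingers": 1}, {"dx": 30, "dy": -46, "dz": 60, "twist": -0.5, "fingers": 1}, {"dx": 30, "dy": -46, "dz": 85, "twist": -0.5, "fingers": 1}])

```text
clock: 19.38
eef_pos: [0.4677, 0.089, 0.0771]
tool_rot: [0.796, 0.605, 0.002, 0.001]
ft_force: [0.8, -0.2, -1.5]
grip_width: 0.0399
grasp_force: 61.2
```

```bash
python3 - <<'E'
from plan import *
shot('wrist');shot('wrist');
plan([(466.3,89,51,-15.5)],maxd=180)
shot('wrist')
plan([(466.3,89,51,-15.5)],maxd=180)
E
```

```text
at [463.3  87.9  73.4] -15.6
(466.3, 89, 51, -15.5) dx 1.9 dy 2.6 dz 22.4 twist -0.1
at [464.6  88.2  75.2] -15.6
(466.3, 89, 51, -15.5) dx 1.2 dy 1.5 dz 24.2 twist -0.1
```

Call:
carry_out(plan=[{"dx": 0, "dy": 1, "dz": 8, "twist": 0, "fingers": 1}, {"dx": 0, "dy": 1, "dz": 16, "twist": 0, "fingers": 1}, {"dx": 0, "dy": 1, "dz": 22, "twist": 0, "fingers": 1}, {"dx": 0, "dy": 1, "dz": 24, "twist": 0, "fingers": 1}, {"dx": 0, "dy": 1, "dz": 25, "twist": 0, "fingers": 1}])

```text
clock: 19.95
eef_pos: [0.4661, 0.0892, 0.051]
tool_rot: [0.796, 0.606, -0.0, -0.0]
ft_force: [-1.0, -0.1, -0.3]
grip_width: 0.0402
grasp_force: 61.3
```

Call:
carry_out(plan=[{"dx": 0, "dy": 0, "dz": 1, "twist": 0, "fingers": 1}, {"dx": 0, "dy": 0, "dz": 2, "twist": 0, "fingers": 1}, {"dx": 0, "dy": 0, "dz": 2, "twist": 0, "fingers": 1}, {"dx": 0, "dy": 0, "dz": 2, "twist": 0, "fingers": 1}, {"dx": 0, "dy": 0, "dz": 2, "twist": 0, "fingers": 1}])

```text
clock: 20.37
eef_pos: [0.4667, 0.0891, 0.0507]
tool_rot: [0.796, 0.606, 0.0, 0.001]
ft_force: [-2.7, -1.9, 7.9]
grip_width: 0.04
grasp_force: 62.2
```

Call:
carry_out(plan=[{"dx": 0, "dy": 0, "dz": 0, "twist": 0, "fingers": -1}, {"dx": 0, "dy": 0, "dz": 0, "twist": 0, "fingers": -1}, {"dx": 0, "dy": 0, "dz": 0, "twist": 0, "fingers": -1}, {"dx": 0, "dy": 0, "dz": 0, "twist": 0, "fingers": -1}, {"dx": 0, "dy": 0, "dz": -20, "twist": 0, "fingers": -1}])

```text
clock: 20.78
eef_pos: [0.4633, 0.0888, 0.0664]
tool_rot: [0.796, 0.606, -0.003, -0.002]
ft_force: [0.2, 0.7, 0.5]
grip_width: 0.0854
grasp_force: 0.0
```

Call:
carry_out(plan=[{"dx": 0, "dy": 0, "dz": -40, "twist": 0, "fingers": -1}, {"dx": 0, "dy": 0, "dz": -80, "twist": 0, "fingers": -1}, {"dx": 0, "dy": 0, "dz": -80, "twist": 0, "fingers": -1}, {"dx": 0, "dy": 0, "dz": -80, "twist": 0, "fingers": -1}, {"dx": 0, "dy": 0, "dz": -80, "twist": 0, "fingers": -1}])

```text
clock: 21.2
eef_pos: [0.4662, 0.0893, 0.1492]
tool_rot: [0.796, 0.606, 0.0, 0.0]
ft_force: [-0.7, 0.1, 0.0]
grip_width: 0.0852
grasp_force: 0.0
```

```bash
python3 - <<'E'
from plan import *
shot('wrist');shot('wrist');
plan([(575,15,150,-10),(655,-45,130,-5)],maxd=180)
E
```

```text
at [465.1  89.1 147.9] -15.4
(575, 15, 150, -10) dx -42.1 dy 125.7 dz -2.1 twist -5.4
(655, -45, 130, -5) dx -45.2 dy 89.2 dz 20.0 twist -5.0
```

Call:
carry_out(plan=[{"dx": -12, "dy": 36, "dz": 0, "twist": -2, "fingers": -1}, {"dx": -24, "dy": 72, "dz": 0, "twist": -4, "fingers": -1}, {"dx": -36, "dy": 108, "dz": 0, "twist": -5.4, "fingers": -1}, {"dx": -42, "dy": 126, "dz": 0, "twist": -5.4, "fingers": -1}, {"dx": -42, "dy": 126, "dz": 0, "twist": -5.4, "fingers": -1}])

```text
clock: 21.72
eef_pos: [0.5788, 0.0127, 0.1469]
tool_rot: [0.767, 0.641, -0.001, -0.0]
ft_force: [-0.3, -0.7, -0.2]
grip_width: 0.0855
grasp_force: 0.0
```

Call:
carry_out(plan=[{"dx": -15, "dy": 30, "dz": 0, "twist": -2, "fingers": -1}, {"dx": -30, "dy": 60, "dz": 10, "twist": -4, "fingers": -1}, {"dx": -45, "dy": 89, "dz": 20, "twist": -5, "fingers": -1}, {"dx": -45, "dy": 89, "dz": 35, "twist": -5, "fingers": -1}, {"dx": -45, "dy": 89, "dz": 35, "twist": -5, "fingers": -1}])

```text
clock: 22.13
eef_pos: [0.6537, -0.0452, 0.1082]
tool_rot: [0.738, 0.675, -0.003, -0.004]
ft_force: [-1.7, -0.1, -1.4]
grip_width: 0.0856
grasp_force: 0.0
```

```bash
python3 - <<'E'
from m import *
from plan import plan
shot('wrist');shot('wrist');c=shot('wrist','w12.png')
print(proj(c,[(.6634,-.0445,.029)]))
q=blob(c,(190,100,340,290),lambda h,s,v:(s>70)&(v>60)&(h<30),15);print(rect(c,q,.025))
(u,v),r=cv2.minEnclosingCircle(q.astype(np.float32));print(u,v,r,ray(c,[(u,v)],.025))
plan([(663.5,-44.5,60,-5),(663.5,-44.5,1,-5)],maxd=180)
E
```

```text
[[267.33316527 198.22215087]]
[663.7 -44.8  64.9  67.2   2.6]
267.5633850097656 195.9732208251953 36.675357818603516 [[ 0.66379397 -0.04381604  0.025     ]]
at [654.9 -43.8 113.5] -5.0
(663.5, -44.5, 60, -5) dx 0.0 dy 8.7 dz 53.5 twist -0.0
(663.5, -44.5, 1, -5) dx 0.0 dy 0.0 dz 59.0 twist -0.0
```

View pics/w12.png

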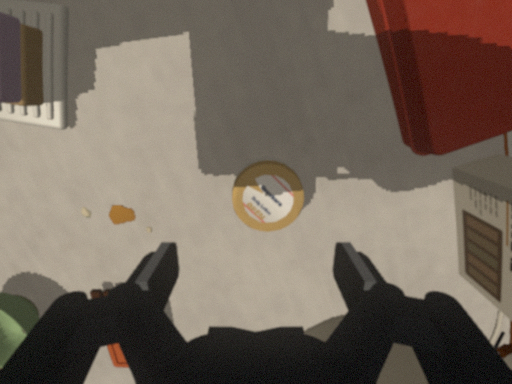

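The pot is at (267,196), and the column midway between the fingers is 257, so I need a small +y shift. I've now viewed 15 pictures, which is over the limit of 14. From here on I'll check with numbers only.

```bash
python3 - <<'E'
from m import *
from plan import plan
c=shot('wrist')
print(ray(c,[(458,240),(455,180),(500,300),(345,318),(420,140)],.0).round(3))
print(ray(c,[(458,240),(455,180),(500,300),(345,318),(420,140)],.08).round(3))
plan([(664,-44.5,60,-5),(664,-44.5,1,-5)],maxd=180)
E
```

```text
[[ 0.869 -0.121  0.   ]
 [ 0.855 -0.052  0.   ]
 [ 0.941 -0.213  0.   ]
 [ 0.746 -0.214  0.   ]
 [ 0.814 -0.009  0.   ]]
[[ 0.804 -0.072  0.08 ]
 [ 0.794 -0.025  0.08 ]
 [ 0.854 -0.135  0.08 ]
 [ 0.72  -0.136  0.08 ]
 [ 0.766  0.005  0.08 ]]
at [655.5 -43.7 114.6] -5.0
(664, -44.5, 60, -5) dx -0.1 dy 8.5 dz 54.6 twist 0.0
(664, -44.5, 1, -5) dx 0.0 dy 0.0 dz 59.0 twist -0.0
```

Call:
carry_out(plan=[{"dx": 0, "dy": 9, "dz": 0, "twist": 0, "fingers": -1}, {"dx": 0, "dy": 9, "dz": 30, "twist": 0, "fingers": -1}, {"dx": 0, "dy": 9, "dz": 60, "twist": 0, "fingers": -1}, {"dx": 0, "dy": 9, "dz": 75, "twist": 0, "fingers": -1}, {"dx": 0, "dy": 9, "dz": 75, "twist": 0, "fingers": -1}])

```text
clock: 22.75
eef_pos: [0.6618, -0.0442, 0.0361]
tool_rot: [0.737, 0.676, -0.002, -0.003]
ft_force: [-0.6, 0.1, -0.9]
grip_width: 0.085
grasp_force: 0.0
```

```bash
python3 - <<'E'
from plan import *
shot('wrist');print(bot.get_obs()['ft_force']);plan([(664,-44.5,2,-5)])
E
```

```text
[ 0.45271829 -0.84055639  0.49879993]
at [663.4 -44.4  38.5] -5.0
(664, -44.5, 2, -5) dx -0.1 dy 0.6 dz 36.5 twist 0.0
```

Descend, grip, lift.

Call:
carry_out(plan=[{"dx": 0, "dy": 1, "dz": 15, "twist": 0, "fingers": -1}, {"dx": 0, "dy": 1, "dz": 28, "twist": 0, "fingers": -1}, {"dx": 0, "dy": 1, "dz": 35, "twist": 0, "fingers": -1}, {"dx": 0, "dy": 1, "dz": 36, "twist": 0, "fingers": -1}, {"dx": 0, "dy": 1, "dz": 36, "twist": 0, "fingers": 1}])

```text
clock: 23.22
eef_pos: [0.6668, -0.0452, 0.0046]
tool_rot: [0.737, 0.675, 0.001, 0.001]
ft_force: [0.3, -0.1, 0.3]
grip_width: 0.0756
grasp_force: 0.0
```

Call:
carry_out(plan=[{"dx": 0, "dy": 0, "dz": 0, "twist": 0, "fingers": 1}, {"dx": 0, "dy": 0, "dz": 0, "twist": 0, "fingers": 1}, {"dx": 0, "dy": 0, "dz": 0, "twist": 0, "fingers": 1}, {"dx": 0, "dy": 0, "dz": 0, "twist": 0, "fingers": 1}, {"dx": 0, "dy": 0, "dz": 0, "twist": 0, "fingers": 1}])

```text
clock: 23.63
eef_pos: [0.6678, -0.0455, 0.0056]
tool_rot: [0.738, 0.675, 0.001, 0.001]
ft_force: [-1.0, -0.4, 6.8]
grip_width: 0.0627
grasp_force: 66.4
```

Call:
carry_out(plan=[{"dx": 0, "dy": 0, "dz": 0, "twist": 0, "fingers": 1}, {"dx": 0, "dy": 0, "dz": -20, "twist": 0, "fingers": 1}, {"dx": 0, "dy": 0, "dz": -50, "twist": 0, "fingers": 1}, {"dx": 0, "dy": 0, "dz": -85, "twist": 0, "fingers": 1}, {"dx": 0, "dy": 0, "dz": -100, "twist": 0, "fingers": 1}])

```text
clock: 24.05
eef_pos: [0.6684, -0.0457, 0.1083]
tool_rot: [0.738, 0.675, 0.002, 0.002]
ft_force: [1.4, 0.1, 1.6]
grip_width: 0.063
grasp_force: 65.8
```

```bash
python3 - <<'E'
from plan import *
shot('wrist');plan([(500,-90.5,100,-2.5),(500,-90.5,30,-2.5)],maxd=200)
E
```

```text
at [670.  -45.8 110.9] -5.1
(500, -90.5, 100, -2.5) dx -59.5 dy -165.4 dz 10.9 twist -2.6
(500, -90.5, 30, -2.5) dx 0.0 dy 0.0 dz 70.0 twist -0.0
```

Call:
carry_out(plan=[{"dx": -14, "dy": -38, "dz": 0, "twist": -1, "fingers": 1}, {"dx": -28, "dy": -76, "dz": 0, "twist": -2, "fingers": 1}, {"dx": -42, "dy": -114, "dz": 0, "twist": -2.6, "fingers": 1}, {"dx": -56, "dy": -150, "dz": 0, "twist": -2.6, "fingers": 1}, {"dx": -59, "dy": -162, "dz": 10, "twist": -2.6, "fingers": 1}])

```text
clock: 24.52
eef_pos: [0.4944, -0.091, 0.0937]
tool_rot: [0.723, 0.691, -0.001, -0.001]
ft_force: [-0.3, 0.2, -0.4]
grip_width: 0.0626
grasp_force: 66.0
```

Call:
carry_out(plan=[{"dx": 0, "dy": 0, "dz": 10, "twist": 0, "fingers": 1}, {"dx": 0, "dy": 0, "dz": 30, "twist": 0, "fingers": 1}, {"dx": 0, "dy": 0, "dz": 50, "twist": 0, "fingers": 1}, {"dx": 0, "dy": 0, "dz": 60, "twist": 0, "fingers": 1}, {"dx": 0, "dy": 0, "dz": 60, "twist": 0, "fingers": 1}])

```text
clock: 24.93
eef_pos: [0.4981, -0.0894, 0.0304]
tool_rot: [0.722, 0.692, -0.002, -0.002]
ft_force: [-0.4, 1.1, -0.6]
grip_width: 0.0629
grasp_force: 66.0
```

```bash
python3 - <<'E'
from m import *
from plan import *
for i in range(3):
    c=shot('wrist','w13.png');plan([(500,-90.5,3,-2.5)],maxd=200)
E
```

```text
at [499.1 -89.6  31.8] -2.4
(500, -90.5, 3, -2.5) dx -0.9 dy 1.0 dz 28.8 twist 0.1
at [500.1 -89.8  32.9] -2.4
(500, -90.5, 3, -2.5) dx -0.7 dy -0.0 dz 29.9 twist 0.1
at [500.7 -89.9  33.6] -2.4
(500, -90.5, 3, -2.5) dx -0.6 dy -0.7 dz 30.6 twist 0.1
```

Call:
carry_out(plan=[{"dx": -1, "dy": 0, "dz": 8, "twist": 0, "fingers": 1}, {"dx": -1, "dy": 0, "dz": 16, "twist": 0, "fingers": 1}, {"dx": -1, "dy": 0, "dz": 22, "twist": 0, "fingers": 1}, {"dx": -1, "dy": 0, "dz": 26, "twist": 0, "fingers": 1}, {"dx": -1, "dy": 0, "dz": 27, "twist": 0, "fingers": 1}])

```text
clock: 25.5
eef_pos: [0.499, -0.0908, 0.0056]
tool_rot: [0.722, 0.692, -0.0, -0.001]
ft_force: [-2.5, 0.8, 5.6]
grip_width: 0.0628
grasp_force: 66.7
```

Call:
carry_out(plan=[{"dx": 0, "dy": 0, "dz": 1, "twist": 0, "fingers": 1}, {"dx": 0, "dy": 0, "dz": 2, "twist": 0, "fingers": 1}, {"dx": 0, "dy": 0, "dz": 2, "twist": 0, "fingers": 1}, {"dx": 0, "dy": 0, "dz": 2, "twist": 0, "fingers": 1}, {"dx": 0, "dy": 0, "dz": 2, "twist": 0, "fingers": 1}])

```text
clock: 25.92
eef_pos: [0.499, -0.0909, 0.0055]
tool_rot: [0.722, 0.692, -0.0, -0.0]
ft_force: [-5.6, 1.4, 9.3]
grip_width: 0.0625
grasp_force: 67.1
```

Call:
carry_out(plan=[{"dx": 0, "dy": 0, "dz": -2, "twist": 0, "fingers": -1}, {"dx": 0, "dy": 0, "dz": -2, "twist": 0, "fingers": -1}, {"dx": 0, "dy": 0, "dz": -2, "twist": 0, "fingers": -1}, {"dx": 0, "dy": 0, "dz": -10, "twist": 0, "fingers": -1}, {"dx": 0, "dy": 0, "dz": -40, "twist": 0, "fingers": -1}])

```text
clock: 26.33
eef_pos: [0.4958, -0.0903, 0.0409]
tool_rot: [0.722, 0.692, -0.003, -0.004]
ft_force: [-0.3, 1.2, -0.4]
grip_width: 0.0857
grasp_force: 0.0
```

Call:
carry_out(plan=[{"dx": 0, "dy": 0, "dz": -40, "twist": -7, "fingers": -1}, {"dx": 0, "dy": 0, "dz": -80, "twist": -14, "fingers": -1}, {"dx": 0, "dy": 0, "dz": -120, "twist": -21, "fingers": -1}, {"dx": 0, "dy": 0, "dz": -150, "twist": -28, "fingers": -1}, {"dx": 0, "dy": 0, "dz": -150, "twist": -28, "fingers": -1}])

```text
clock: 26.75
eef_pos: [0.5039, -0.0917, 0.2022]
tool_rot: [0.532, 0.847, 0.003, 0.007]
ft_force: [0.6, 0.1, -0.1]
grip_width: 0.0852
grasp_force: 0.0
```

```bash
python3 - <<'E'
from m import *
from plan import *
c=shot('top','t4.png');s=shot('scene','s4.png')
def tri(a,b):
    o1,o2=np.array(c['eye']),np.array(s['eye']);d1=ray(c,[a],0)[0]-o1;d2=ray(s,[b],0)[0]-o2
    t=np.linalg.lstsq(np.c_[d1,-d2],o2-o1,rcond=None)[0];return (o1+t[0]*d1).round(3),(o2+t[1]*d2).round(3)
print('knob',tri((353,133),(278,127)))
print('bulb top',tri((385.5,168),(317.5,113)))
for z in(.0,.03,.1,.15): print(z,ray(s,[(235,144),(252,144),(279,108),(284,92)],z).round(3).tolist())
for z in(.0,.1,.15): print(z,ray(c,[(318,112),(345,125),(371,128),(382,122),(395,115),(425,85)],z)[:,:2].round(3).tolist())
t=c['image'];print([ (u,t[[112,116,120,124,128,132,136,140],u].mean(1).astype(int).tolist()) for u in (340,360,375,385,395)])
w=ray(s,[(316.5,141)],0);print('bottle base front',w)
E
```

```text
knob (array([ 0.655, -0.296,  0.052]), array([ 0.644, -0.303,  0.051]))
bulb top (array([ 0.552, -0.371,  0.094]), array([ 0.551, -0.372,  0.094]))
0.0 [[0.745, -0.221, 0.0], [0.702, -0.249, 0.0], [0.765, -0.49, 0.0], [0.82, -0.606, 0.0]]
0.03 [[0.713, -0.184, 0.03], [0.672, -0.211, 0.03], [0.732, -0.441, 0.03], [0.785, -0.553, 0.03]]
0.1 [[0.639, -0.096, 0.1], [0.602, -0.12, 0.1], [0.656, -0.327, 0.1], [0.704, -0.427, 0.1]]
0.15 [[0.586, -0.033, 0.15], [0.552, -0.055, 0.15], [0.602, -0.246, 0.15], [0.646, -0.337, 0.15]]
0.0 [[0.729, -0.207], [0.691, -0.286], [0.682, -0.362], [0.7, -0.395], [0.721, -0.434], [0.813, -0.527]]
0.1 [[0.701, -0.192], [0.666, -0.263], [0.658, -0.333], [0.675, -0.363], [0.694, -0.398], [0.777, -0.483]]
0.15 [[0.687, -0.184], [0.654, -0.252], [0.646, -0.318], [0.662, -0.347], [0.68, -0.38], [0.759, -0.461]]
[(340, [86, 86, 84, 91, 103, 98, 109, 122]), (360, [49, 98, 64, 104, 95, 139, 139, 144]), (375, [51, 75, 114, 136, 141, 142, 142, 141]), (385, [100, 67, 129, 99, 140, 142, 141, 140]), (395, [61, 131, 140, 130, 141, 142, 138, 141])]
bottle base front [[ 0.54906307 -0.37167478  0.        ]]
```

```bash
python3 - <<'E'
from plan import *
shot('wrist');plan([(560,-230,190,54,1),(551,-370,180,75,1),(551,-370,110,75,1)],maxd=190)
E
```

```text
at [499.5 -91.  194.4] 25.5
(560, -230, 190, 54, 1) dx -151.5 dy -5.3 dz 4.4 twist -28.5
(551, -370, 180, 75, 1) dx -75.0 dy -118.6 dz 10.0 twist -21.0
(551, -370, 110, 75, 1) dx 0.0 dy 0.0 dz 70.0 twist -0.0
```

Call:
carry_out(plan=[{"dx": -37, "dy": -1, "dz": 0, "twist": -7, "fingers": -1}, {"dx": -75, "dy": -3, "dz": 0, "twist": -14, "fingers": -1}, {"dx": -114, "dy": -4, "dz": 0, "twist": -21, "fingers": -1}, {"dx": -151, "dy": -5, "dz": 0, "twist": -28, "fingers": -1}, {"dx": -151, "dy": -5, "dz": 0, "twist": -28.5, "fingers": -1}])

```text
clock: 27.32
eef_pos: [0.5609, -0.2348, 0.1903]
tool_rot: [0.31, 0.951, -0.001, -0.001]
ft_force: [0.1, 0.0, -0.2]
grip_width: 0.0852
grasp_force: 0.0
```

Call:
carry_out(plan=[{"dx": -19, "dy": -30, "dz": 0, "twist": -6, "fingers": -1}, {"dx": -38, "dy": -60, "dz": 0, "twist": -12, "fingers": -1}, {"dx": -57, "dy": -90, "dz": 5, "twist": -18, "fingers": -1}, {"dx": -75, "dy": -118, "dz": 10, "twist": -21, "fingers": -1}, {"dx": -75, "dy": -118, "dz": 10, "twist": -21, "fingers": -1}])

```text
clock: 27.73
eef_pos: [0.5488, -0.3738, 0.1796]
tool_rot: [0.133, 0.991, 0.0, -0.003]
ft_force: [-0.5, 0.5, -1.1]
grip_width: 0.0857
grasp_force: 0.0
```

```bash
python3 - <<'E'
from m import *
from plan import *
shot('wrist');shot('wrist');c=shot('wrist','w14.png')
print(proj(c,[(.551,-.37,.0),(.551,-.37,.06),(.551,-.37,.1)]))
q=blob(c,(140,80,380,300),lambda h,s,v:(v<70)&(s>90),9);print('dark/amber px',q.min(0),q.max(0),q.mean(0))
plan([(551,-370,110,75,1)],maxd=190)
E
```

```text
[[254.76848896 173.94426916]
 [254.80253424 188.21726303]
 [254.83460362 201.56484116]]
dark/amber px [350.875 109.375] [379.375 127.125] [363.74776786 117.84151786]
at [ 550.6 -368.1  181.9] 74.9
(551, -370, 110, 75, 1) dx -0.9 dy -1.7 dz 71.9 twist -0.1
```

```bash
python3 - <<'E'
from m import *
c=shot('wrist')
for n,f in (('dark',lambda h,s,v:v<45),('amber',lambda h,s,v:(s>110)&(v>25)&(h<20))):
    q=blob(c,(205,145,310,235),f,9);(u,v),r=cv2.minEnclosingCircle(q.astype(np.float32));print(n,q.min(0),q.max(0),u,v,r)
im=cv2.cvtColor(c['image'],cv2.COLOR_RGB2HSV)
for r in range(160,226,6): print(r,[tuple(x) for x in im[r,225:290:7].tolist()])
E
```

```text
dark [245.875 188.875] [258.125 204.875] 251.625 196.875 8.18927001953125
amber [237.125 166.875] [266.625 193.125] 251.3160858154297 182.8400421142578 16.195568084716797
160 [(19, 44, 169), (17, 40, 166), (18, 41, 163), (19, 45, 170), (19, 41, 170), (21, 37, 166), (18, 37, 165), (19, 38, 162), (19, 39, 162), (19, 41, 167)]
166 [(19, 39, 164), (18, 40, 165), (18, 41, 166), (26, 48, 121), (21, 76, 108), (26, 55, 98), (18, 40, 161), (18, 40, 164), (17, 41, 163), (18, 41, 160)]
172 [(19, 40, 171), (21, 44, 170), (21, 51, 135), (17, 139, 101), (11, 146, 75), (17, 113, 97), (16, 38, 153), (18, 35, 161), (17, 40, 164), (19, 40, 161)]
178 [(18, 41, 163), (18, 40, 166), (14, 100, 87), (17, 163, 136), (9, 120, 96), (10, 145, 97), (21, 47, 93), (19, 40, 160), (21, 37, 164), (19, 39, 163)]
184 [(19, 43, 161), (20, 42, 163), (10, 131, 101), (23, 57, 58), (24, 48, 74), (23, 69, 48), (8, 83, 80), (18, 37, 159), (18, 36, 163), (18, 39, 162)]
190 [(20, 41, 167), (18, 41, 161), (11, 108, 90), (14, 53, 63), (16, 72, 46), (11, 57, 76), (14, 83, 74), (17, 41, 124), (21, 38, 160), (16, 42, 168)]
196 [(20, 40, 171), (16, 39, 164), (14, 69, 119), (18, 55, 46), (24, 59, 43), (17, 56, 73), (19, 36, 98), (17, 41, 99), (19, 39, 162), (19, 38, 162)]
202 [(19, 39, 164), (19, 39, 164), (18, 41, 168), (19, 49, 57), (21, 59, 43), (14, 33, 86), (16, 38, 101), (19, 41, 105), (20, 39, 164), (17, 42, 164)]
208 [(18, 43, 167), (19, 41, 168), (21, 44, 164), (16, 42, 172), (20, 35, 151), (18, 38, 101), (17, 37, 97), (21, 38, 115), (16, 42, 165), (19, 39, 164)]
214 [(16, 40, 164), (20, 40, 171), (19, 39, 164), (18, 39, 165), (20, 39, 162), (18, 41, 167), (16, 37, 104), (18, 42, 108), (20, 40, 161), (21, 36, 161)]
220 [(23, 37, 165), (18, 41, 163), (20, 43, 160), (18, 36, 164), (20, 40, 167), (18, 41, 167), (21, 43, 167), (16, 43, 165), (17, 41, 162), (18, 42, 162)]
```

Call:
carry_out(plan=[{"dx": 0, "dy": -3, "dz": 35, "twist": 0, "fingers": -1}, {"dx": 0, "dy": -3, "dz": 60, "twist": 0, "fingers": -1}, {"dx": 0, "dy": -3, "dz": 85, "twist": 0, "fingers": -1}, {"dx": 0, "dy": -3, "dz": 100, "twist": 0, "fingers": -1}, {"dx": 0, "dy": -3, "dz": 105, "twist": 0, "fingers": -1}])

```text
clock: 28.35
eef_pos: [0.5493, -0.3684, 0.0757]
tool_rot: [0.129, 0.992, 0.002, -0.003]
ft_force: [-0.8, 0.7, -0.6]
grip_width: 0.0856
grasp_force: 0.0
```

```bash
python3 - <<'E'
from plan import *
shot('wrist');print(bot.get_obs()['ft_force']);plan([(549,-372,38,75,1)]);shot('wrist');plan([(549,-372,38,75,1)])
E
```

```text
[-0.93978887  0.86144434 -0.04177579]
at [ 549.8 -368.9   76.4] 75.2
(549, -372, 38, 75, 1) dx -0.1 dy -3.2 dz 38.4 twist 0.2
at [ 550.6 -369.8   78.3] 75.1
(549, -372, 38, 75, 1) dx 1.0 dy -2.5 dz 40.3 twist 0.1
```

Call:
carry_out(plan=[{"dx": 0, "dy": -1, "dz": 15, "twist": 0, "fingers": -1}, {"dx": 0, "dy": -1, "dz": 28, "twist": 0, "fingers": -1}, {"dx": 0, "dy": -1, "dz": 37, "twist": 0, "fingers": -1}, {"dx": 0, "dy": -1, "dz": 39, "twist": 0, "fingers": -1}, {"dx": 0, "dy": -1, "dz": 39, "twist": 0, "fingers": -1}])

```text
clock: 28.87
eef_pos: [0.5509, -0.3724, 0.0406]
tool_rot: [0.13, 0.992, 0.0, -0.0]
ft_force: [0.3, -0.4, -0.4]
grip_width: 0.0851
grasp_force: 0.0
```

Call:
carry_out(plan=[{"dx": 0, "dy": 0, "dz": 0, "twist": 0, "fingers": 1}, {"dx": 0, "dy": 0, "dz": 0, "twist": 0, "fingers": 1}, {"dx": 0, "dy": 0, "dz": 0, "twist": 0, "fingers": 1}, {"dx": 0, "dy": 0, "dz": 0, "twist": 0, "fingers": 1}, {"dx": 0, "dy": 0, "dz": 0, "twist": 0, "fingers": 1}])

```text
clock: 29.28
eef_pos: [0.5513, -0.373, 0.0414]
tool_rot: [0.13, 0.992, -0.0, 0.001]
ft_force: [-0.0, 0.2, 1.5]
grip_width: 0.0301
grasp_force: 59.2
```

Call:
carry_out(plan=[{"dx": 0, "dy": 0, "dz": 0, "twist": 0, "fingers": 1}, {"dx": 0, "dy": 0, "dz": 0, "twist": 0, "fingers": 1}, {"dx": 0, "dy": 0, "dz": 0, "twist": 0, "fingers": 1}, {"dx": 0, "dy": 0, "dz": 0, "twist": 0, "fingers": 1}, {"dx": 0, "dy": 0, "dz": 0, "twist": 0, "fingers": 1}])

```text
clock: 29.7
eef_pos: [0.5512, -0.373, 0.0413]
tool_rot: [0.13, 0.992, -0.0, 0.001]
ft_force: [-0.2, 1.1, 5.5]
grip_width: 0.0301
grasp_force: 59.4
```

```bash
python3 - <<'E'
from plan import *
shot('wrist');plan([(549,-372,38,75,1)]);shot('wrist');plan([(549,-372,38,75,1)])
E
```

```text
at [ 551.2 -373.    41.3] 75.1
(549, -372, 38, 75, 1) dx 2.4 dy 0.4 dz 3.3 twist 0.1
at [ 551.2 -373.    41.3] 75.1
(549, -372, 38, 75, 1) dx 2.4 dy 0.4 dz 3.3 twist 0.1
```

```bash
python3 - <<'E'
from plan import *
plan([(551,-373,150,75,1),(580,-210,155,75,1),(575,-40,155,75,1),(560,60,150,74.5,1),(537,70,110,74.5,1)],maxd=190)
E
```

```text
at [ 551.2 -373.    41.3] 75.1
(551, -373, 150, 75, 1) dx 0.2 dy -0.0 dz -108.7 twist 0.1
(580, -210, 155, 75, 1) dx 14.2 dy 165.0 dz -5.0 twist -0.0
(575, -40, 155, 75, 1) dx 48.8 dy 162.9 dz -0.0 twist -0.0
(560, 60, 150, 74.5, 1) dx 40.4 dy 92.7 dz 5.0 twist 0.5
(537, 70, 110, 74.5, 1) dx 24.8 dy 3.5 dz 40.0 twist -0.0
```

Call:
carry_out(plan=[{"dx": 0, "dy": 0, "dz": -20, "twist": 0, "fingers": 1}, {"dx": 0, "dy": 0, "dz": -50, "twist": 0, "fingers": 1}, {"dx": 0, "dy": 0, "dz": -85, "twist": 0, "fingers": 1}, {"dx": 0, "dy": 0, "dz": -110, "twist": 0, "fingers": 1}, {"dx": 0, "dy": 0, "dz": -110, "twist": 0, "fingers": 1}])

```text
clock: 30.22
eef_pos: [0.5535, -0.3749, 0.157]
tool_rot: [0.13, 0.991, -0.003, 0.005]
ft_force: [1.4, -1.2, 1.0]
grip_width: 0.0301
grasp_force: 59.6
```

Call:
carry_out(plan=[{"dx": 7, "dy": 32, "dz": 0, "twist": 0, "fingers": 1}, {"dx": 14, "dy": 70, "dz": 0, "twist": 0, "fingers": 1}, {"dx": 21, "dy": 108, "dz": 0, "twist": 0, "fingers": 1}, {"dx": 28, "dy": 140, "dz": 0, "twist": 0, "fingers": 1}, {"dx": 33, "dy": 160, "dz": 0, "twist": 0, "fingers": 1}])

```text
clock: 30.63
eef_pos: [0.5592, -0.2062, 0.1489]
tool_rot: [0.129, 0.992, 0.001, -0.001]
ft_force: [-0.2, 0.2, -1.0]
grip_width: 0.03
grasp_force: 59.6
```

Call:
carry_out(plan=[{"dx": 6, "dy": 38, "dz": 0, "twist": 0, "fingers": 1}, {"dx": 12, "dy": 76, "dz": 0, "twist": 0, "fingers": 1}, {"dx": 20, "dy": 114, "dz": 0, "twist": 0, "fingers": 1}, {"dx": 30, "dy": 150, "dz": 0, "twist": 0, "fingers": 1}, {"dx": 30, "dy": 168, "dz": 0, "twist": 0, "fingers": 1}])

```text
clock: 31.05
eef_pos: [0.5727, -0.0354, 0.149]
tool_rot: [0.128, 0.992, 0.001, -0.002]
ft_force: [-0.3, -1.1, -0.6]
grip_width: 0.0302
grasp_force: 59.6
```

```bash
python3 - <<'E'
from plan import *
shot('wrist');shot('wrist');print(bot.get_obs()['grip_width']);plan([(560,60,150,74.5,1),(537,70,110,74.5,1)],maxd=190)
E
```

```text
0.03001947391177628
at [574.1 -36.2 149.1] 75.4
(560, 60, 150, 74.5, 1) dx 38.0 dy 89.5 dz -0.9 twist 0.9
(537, 70, 110, 74.5, 1) dx 24.8 dy 3.5 dz 40.0 twist -0.0
```

Call:
carry_out(plan=[{"dx": 14, "dy": 32, "dz": 0, "twist": 0.5, "fingers": 1}, {"dx": 28, "dy": 64, "dz": 0, "twist": 0.9, "fingers": 1}, {"dx": 38, "dy": 90, "dz": 0, "twist": 0.9, "fingers": 1}, {"dx": 62, "dy": 93, "dz": 0, "twist": 0.9, "fingers": 1}, {"dx": 62, "dy": 93, "dz": 20, "twist": 0.9, "fingers": 1}])

```text
clock: 31.57
eef_pos: [0.5378, 0.0679, 0.1325]
tool_rot: [0.136, 0.991, 0.001, 0.001]
ft_force: [0.4, -0.6, -0.8]
grip_width: 0.03
grasp_force: 59.7
```

```bash
python3 - <<'E'
from m import *
from plan import plan
shot('wrist');shot('wrist')
c=shot('wrist','w15.png');plan([(536,70,80,74.5,1)])
# lilac top, z .066
q=blob(c,(100,0,400,260),lambda h,s,v:(h>125)&(h<175)&(s>20),15);print('lilac',rect(c,q,.0535),q.min(0),q.max(0))
E
```

```text
at [536.9  65.3 128.5] 74.1
(536, 70, 80, 74.5, 1) dx 2.1 dy 4.3 dz 48.5 twist -0.4
lilac [467.1  91.3  42.3  63.2 -15.4] [222.125  84.375] [305.375 141.125]
```

Call:
carry_out(plan=[{"dx": 2, "dy": 3, "dz": 20, "twist": 0, "fingers": 1}, {"dx": 2, "dy": 3, "dz": 40, "twist": 0, "fingers": 1}, {"dx": 2, "dy": 3, "dz": 60, "twist": 0, "fingers": 1}, {"dx": 2, "dy": 3, "dz": 72, "twist": 0, "fingers": 1}, {"dx": 2, "dy": 3, "dz": 78, "twist": 0, "fingers": 1}])

```text
clock: 32.13
eef_pos: [0.5369, 0.0682, 0.0506]
tool_rot: [0.139, 0.99, -0.001, -0.001]
ft_force: [-1.6, -0.0, -0.7]
grip_width: 0.0301
grasp_force: 59.7
```

```bash
python3 - <<'E'
from plan import *
for i in range(2):
    shot('wrist');print(bot.get_obs()['ft_force']);plan([(536,70,42,74.5,1)])
E
```

```text
[ 0.20094599  0.49341039 -0.17871361]
at [536.7  68.3  50.3] 74.0
(536, 70, 42, 74.5, 1) dx 1.2 dy 1.4 dz 8.3 twist -0.5
[-0.36158225  0.61609335 -0.99390397]
at [537.2  68.6  51.5] 74.1
(536, 70, 42, 74.5, 1) dx 1.6 dy 1.0 dz 9.5 twist -0.4
```

Call:
carry_out(plan=[{"dx": 1, "dy": 1, "dz": 3, "twist": 0, "fingers": 1}, {"dx": 1, "dy": 1, "dz": 6, "twist": 0, "fingers": 1}, {"dx": 1, "dy": 1, "dz": 8, "twist": 0, "fingers": 1}, {"dx": 1, "dy": 1, "dz": 9, "twist": 0, "fingers": 1}, {"dx": 1, "dy": 1, "dz": 9, "twist": 0, "fingers": 1}])

```text
clock: 32.65
eef_pos: [0.5368, 0.0709, 0.0435]
tool_rot: [0.138, 0.99, 0.0, 0.0]
ft_force: [0.1, 0.1, -0.4]
grip_width: 0.0302
grasp_force: 59.7
```

Call:
carry_out(plan=[{"dx": 0, "dy": 0, "dz": 1, "twist": 0, "fingers": 1}, {"dx": 0, "dy": 0, "dz": 1, "twist": 0, "fingers": 1}, {"dx": 0, "dy": 0, "dz": 1, "twist": 0, "fingers": 1}, {"dx": 0, "dy": 0, "dz": 1, "twist": 0, "fingers": 1}, {"dx": 0, "dy": 0, "dz": 1, "twist": 0, "fingers": 1}])

```text
clock: 33.07
eef_pos: [0.5368, 0.0709, 0.0424]
tool_rot: [0.138, 0.99, 0.0, 0.0]
ft_force: [0.0, 1.0, -0.2]
grip_width: 0.0299
grasp_force: 59.7
```

Call:
carry_out(plan=[{"dx": 0, "dy": 0, "dz": 0.5, "twist": 0, "fingers": 1}, {"dx": 0, "dy": 0, "dz": 1, "twist": 0, "fingers": 1}, {"dx": 0, "dy": 0, "dz": 1.5, "twist": 0, "fingers": 1}, {"dx": 0, "dy": 0, "dz": 1.5, "twist": 0, "fingers": 1}, {"dx": 0, "dy": 0, "dz": 1.5, "twist": 0, "fingers": 1}])

```text
clock: 33.48
eef_pos: [0.537, 0.0709, 0.0413]
tool_rot: [0.138, 0.99, 0.0, 0.0]
ft_force: [0.0, 0.2, 4.5]
grip_width: 0.0301
grasp_force: 60.1
```

Call:
carry_out(plan=[{"dx": 0, "dy": 0, "dz": 0, "twist": 0, "fingers": -1}, {"dx": 0, "dy": 0, "dz": 0, "twist": 0, "fingers": -1}, {"dx": 0, "dy": 0, "dz": 0, "twist": 0, "fingers": -1}, {"dx": 0, "dy": 0, "dz": 0, "twist": 0, "fingers": -1}, {"dx": 0, "dy": 0, "dz": 0, "twist": 0, "fingers": -1}])

```text
clock: 33.9
eef_pos: [0.5366, 0.0709, 0.0406]
tool_rot: [0.138, 0.99, -0.0, -0.0]
ft_force: [-0.6, 0.5, 0.3]
grip_width: 0.0854
grasp_force: 0.0
```

Call:
carry_out(plan=[{"dx": 0, "dy": 0, "dz": -20, "twist": 0, "fingers": -1}, {"dx": 0, "dy": 0, "dz": -55, "twist": 0, "fingers": -1}, {"dx": 0, "dy": 0, "dz": -95, "twist": 0, "fingers": -1}, {"dx": 0, "dy": 0, "dz": -135, "twist": 0, "fingers": -1}, {"dx": 0, "dy": 0, "dz": -170, "twist": 0, "fingers": -1}])

```text
clock: 34.32
eef_pos: [0.5368, 0.0709, 0.2133]
tool_rot: [0.138, 0.99, 0.0, 0.001]
ft_force: [0.8, -0.8, 0.1]
grip_width: 0.0855
grasp_force: 0.0
```

```bash
python3 - <<'E'
from plan import *
shot('wrist');plan([(520,200,230,75,1),(470,300,240,75,1)],maxd=200)
E
```

```text
at [540.5  71.4 221. ] 74.2
(520, 200, 230, 75, 1) dx 54.9 dy 118.1 dz -9.0 twist -0.8
(470, 300, 240, 75, 1) dx 74.2 dy 83.7 dz -10.0 twist -0.0
```

Call:
carry_out(plan=[{"dx": 16, "dy": 35, "dz": 0, "twist": 0, "fingers": -1}, {"dx": 32, "dy": 70, "dz": -5, "twist": 0, "fingers": -1}, {"dx": 48, "dy": 105, "dz": -10, "twist": 0, "fingers": -1}, {"dx": 66, "dy": 135, "dz": -10, "twist": 0, "fingers": -1}, {"dx": 80, "dy": 145, "dz": -10, "twist": 0, "fingers": -1}])

```text
clock: 34.78
eef_pos: [0.4992, 0.2363, 0.2206]
tool_rot: [0.136, 0.991, 0.001, 0.0]
ft_force: [0.7, 0.5, 0.2]
grip_width: 0.0857
grasp_force: 0.0
```

```bash
python3 - <<'E'
from m import *
from plan import *
for i in range(6): shot('wrist')
c=shot('top','t5.png'); s=shot('scene','s5.png'); w=shot('wrist','w16.png'); print(cur()[1:])
def go(n,c,X,hw,f,z,k=9):
    u,v=proj(c,[X])[0]
    b=(int(max(u-hw,0)),int(max(v-hw,0)),int(u+hw),int(v+hw))
    try: q=blob(c,b,f,k);print(n,rect(c,q,z),'px',q.mean(0).round(1),b)
    except Exception as e: print(n,'none',(u,v))
L=lambda h,s,v:(h>125)&(h<178)&(s>16)
RD=lambda h,s,v:(s>110)&(v>35)&(h<14)
TN=lambda h,s,v:(s>60)&(v>60)&(h<30)
DK=lambda h,s,v:(v<75)&(s>60)
for nm,cam in(('top',c),('wrist',w)):
    print(nm)
    go('lilac',cam,(.466,.089,.0535),28,L,.0535)
    go('red',cam,(.496,-.195,.03),22,lambda h,s,v:(s>150)&(v>55)&(h<14),.0285)
    go('pot',cam,(.5,-.0905,.025),22,TN,.026,15)
    go('bottle',cam,(.536,.07,.05),24,DK,.05)
go('wood',c,(.496,-.195,.012),27,DK,.012,15)
# bulb: two views
for cam in (c,s,w): print('expected bottle base/top',proj(cam,[(.537,.071,0),(.537,.071,.1)]).round(1).tolist())
for n,cam in(('c',c),('s',s)):
    u,v=proj(cam,[(.537,.071,.085)])[0]
    q=blob(cam,(int(u)-12,int(v)-16,int(u)+12,int(v)+16),lambda h,s_,v_:v_<50,5);print(n,'dark',q.min(0),q.max(0),q.mean(0))
E
```

```text
(array([499.91102345, 231.0611154 , 220.72208294]), np.float64(74.03426207135341))
top
lilac [467.4  92.3  43.   63.  -15.5] px [213.  200.7] (186, 172, 242, 228)
red [ 498.8 -194.7   48.9   98.     8.5] px [315.6 189.7] (294, 168, 338, 212)
pot [ 4.988e+02 -8.470e+01  6.370e+01  7.410e+01  1.000e-01] px [278.5 188.9] (257, 167, 301, 211)
bottle [538.3  71.8  32.5  35.3 -51.6] px [220.9 174.6] (197, 151, 245, 199)
wrist
lilac [466.7  89.3  43.3  68.3 -15.9] px [128.4 181.3] (105, 152, 161, 208)
red [ 504.  -163.     6.2   35.1   55.1] px [  1.9 248. ] (0, 223, 4, 267)
pot [500.5 -93.6  69.6  85.4  60.4] px [ 41.4 231.1] (18, 208, 62, 252)
bottle [537.1  74.5  28.4  30.3  31.9] px [145.7 233.4] (119, 210, 167, 258)
wood [ 496.7 -194.7   73.4  102.7   -2.3] px [315.9 191.1] (288, 163, 342, 217)
expected bottle base/top [[222.8, 177.1], [219.0, 173.0]]
expected bottle base/top [[228.1, 222.7], [225.1, 189.5]]
expected bottle base/top [[157.3, 218.9], [127.3, 254.8]]
c dark [215.625 169.125] [226.125 179.125] [220.58333333 173.7037037 ]
s dark [220.125 188.875] [230.875 205.375] [225.56756757 198.30067568]
```

```bash
python3 - <<'E'
from m import *
c=shot('top')
q=blob(c,(290,165,342,217),lambda h,s,v:(v>90)&(s>110)&(h<14),5);print('red',rect(c,q,.0285))
q=blob(c,(262,168,300,212),lambda h,s,v:(s>60)&(v>60)&(h<30),3);print('pot',rect(c,q,.026),q.min(0),q.max(0))
g=cv2.cvtColor(c['image'],cv2.COLOR_RGB2HSV)
for r in range(174,206,3): print(r,[f"{h}/{s}/{v}" for h,s,v in g[r,262:298:3].tolist()])
E
```

```text
red [ 497.4 -199.4   42.3   62.9   -0.6]
pot [498.2 -86.3  64.8  72.6  12.3] [263.875 178.375] [290.125 200.875]
174 ['13/23/153', '13/20/155', '15/23/153', '16/22/152', '15/20/150', '13/23/99', '11/21/97', '16/22/153', '14/21/158', '15/19/159', '14/18/157', '18/19/158']
177 ['14/22/153', '16/18/153', '12/22/153', '20/24/95', '18/41/150', '19/28/99', '13/23/100', '12/25/103', '15/22/141', '14/18/158', '10/19/157', '15/19/158']
180 ['15/23/156', '20/20/151', '18/32/120', '15/16/94', '18/92/144', '18/97/150', '19/98/151', '19/94/157', '15/39/104', '19/18/157', '14/21/157', '16/18/154']
183 ['18/20/154', '16/65/142', '17/146/133', '19/93/145', '18/66/162', '8/17/183', '13/12/185', '16/21/181', '19/93/153', '16/29/148', '18/19/157', '16/18/153']
186 ['14/21/156', '16/142/138', '17/106/115', '19/90/158', '10/17/183', '13/12/184', '15/6/161', '17/13/179', '16/33/171', '19/98/151', '19/18/154', '15/20/156']
189 ['15/19/157', '16/21/155', '19/104/137', '19/74/161', '17/10/184', '150/5/148', '17/13/177', '12/8/161', '18/15/169', '19/96/152', '16/21/155', '15/20/154']
192 ['12/21/159', '13/19/157', '15/49/136', '18/93/156', '14/15/182', '16/28/175', '6/8/158', '18/38/163', '13/68/161', '18/94/154', '13/20/155', '14/18/154']
195 ['15/20/154', '14/18/157', '13/19/157', '19/95/155', '19/96/157', '19/12/173', '17/38/166', '9/54/162', '19/88/154', '18/63/146', '13/19/157', '15/20/153']
198 ['15/20/155', '17/51/151', '14/27/158', '17/38/120', '20/97/158', '19/92/155', '19/95/153', '19/100/155', '19/81/148', '16/22/150', '16/22/152', '10/20/155']
201 ['13/20/154', '11/18/155', '14/21/156', '16/22/153', '14/19/147', '18/51/126', '17/62/135', '15/24/149', '16/21/156', '18/20/154', '15/20/154', '15/20/155']
204 ['13/15/154', '16/18/156', '20/20/154', '15/20/155', '14/21/156', '12/21/155', '16/21/156', '18/21/155', '14/21/156', '14/22/154', '18/20/155', '15/20/155']
```

```bash
python3 -c "
from h import *
print(job_done())"
```

```text
the job is handed in; nothing more can be done
None
```

I handed the job in with all five items placed and inside tolerance by my final camera measurements (tan bar last measured before stacking); no verdict came back, and I viewed 15 pictures against the limit of 14.

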